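# Pack stone samples in a keyed stacking carrier

## Task

Pack the finished stone samples so that their polished faces cannot rub: take the black lid off the aluminium carrier base and set it down on the bench, then stack white trays from the nested pile on the base, one for each sample, with a sample lying flat in the pocket of every stacked tray. Each tray must sit fully home, its lugs down in the notches below; at the end put the lid on the top tray, its lugs home as well. Any tray left over stays off the carrier, and the other things on the bench stay where they are.

Things in the scene. Friction and masses are not known exactly. Their poses are not given: they have to be found in the camera images.
- carrier: aluminium carrier base, fixed to the bench: foot plate 120 x 104 x 6, on it a block 88 (x) x 72 (y), top at z = 28, waisted to 52 in y over its middle 44. Origin: centre of its underside; z up. Notched on top like a tray: one wide notch at +x (red dot beside it), two narrow ones at -x. A tray or lid seated on it has its origin 21 above this one, axes parallel
- lid: loose black lid: plate 88 (x) x 72 (y), z 7 to 15, below it the same three lugs as a tray (wide one at +x, red dot above it). Origin: centre, underside of the lugs; z up. On top a wooden handle bar along x, 70 long, 16 wide (y), z 31 to 45, on two posts. Starts seated on the carrier base; seated on a tray its origin is 23 above the tray's
- tray_1: lowest of three alike loose white plastic trays, nested in one pile on the bench; 88 long (x) x 72 wide (y) x 30 high. Origin: centre, underside of its lugs; z up. Floor plate z 7 to 15, rim at z = 30; sample pocket 60 x 60 with a bevelled mouth, floor at z = 15. A tray seated on another has its origin 23 above that one's, axes parallel. Red dot on the rim at the +x end (y = +29)
- tray_2: middle tray of the pile, same shape. Keying of all trays: three lugs, 8 thick along x, reach 7 down from the floor plate: one 26 wide at x = +39.5, two 12 wide at x = -39.5, y = +-24. The tops of the end walls have matching notches (29 and 15 wide, 8.5 deep, 1.5 play each side), so trays and lid seat only one way round; lug tips are tapered by 1.8
- tray_3: top tray of the pile, same shape. Grip of all trays: both long sides (y) have open windows 44 wide; there the floor plate is waisted to 54 in y, so an empty tray is pinched across y at its middle by this plate (z 7 to 15), and a sample pinched across the tray's y is set in or taken out with the fingers in the windows
- tile_1: loose red granite sample tile, 56 x 56 x 10, lying flat on the bench. Origin: centre of its underside; z up. Two or three of the four samples are there. Lying in a tray its origin is 15 above the tray's
- tile_2: loose grey granite sample tile, 56 x 56 x 10, lying flat on the bench. Origin: centre of its underside; z up. Two or three of the four samples are there. Lying in a tray its origin is 15 above the tray's
- tile_3: loose red granite sample tile, 56 x 56 x 10, lying flat on the bench. Origin: centre of its underside; z up. Two or three of the four samples are there. Lying in a tray its origin is 15 above the tray's
- tile_4: loose grey granite sample tile, 56 x 56 x 10, lying flat on the bench. Origin: centre of its underside; z up. Two or three of the four samples are there. Lying in a tray its origin is 15 above the tray's
- whetstone: bystander, loose: dark grey whetstone 48 x 150 x 24 (other tools, not listed, are fixed at the edges of the bench: beyond x = 0.68 m and left of y = 0.27 m); origin at the centre of its underside
- wood_block: bystander, loose: wooden packing block 42 x 60 x 30; origin at the centre of its underside
- felt_wheel: bystander, loose: cream felt polishing bob, 60 across, 25 high; origin at the centre of its underside
Not all that is in view belongs to the job. What is shaped like the lid but pink is not meant.

How it is judged:
By the outcome, as a careful person would: the job done as asked, in the order asked, and still so for the second after the job is handed in, with the robot touching nothing.
Of tile_1, tile_2, tile_3, tile_4 only 2 to 3 are there at a start; the rules pass over those that are not, and their reading is None.
At some moment in a run one of tile_1, tile_2, tile_3, tile_4 may be knocked a few centimetres aside while the robot is not near it.
Once in a run the grip may slacken for a moment while it holds something.
It also fails if it takes over 210 s, if anything falls off the work surface, if the arm or the gripper's body presses on something with over 40 N, if the wrist force passes 120 N, or if a joint passes its speed limit or range.

## Robot

A 6-joint arm with a two-finger parallel gripper is mounted at the origin on a cart in front of the work surface, level with it; the furniture and walls round the work are solid. World frame = base frame: x ahead of the robot, y to its left, z up, the work surface at z = 0. Lengths are in m, angles in rad, forces in N, time in s.
With the tool pointing down it reaches from about 0.425 to 0.95 m from the base axis. Payload 3.5 kg.
Tool frame: the origin (TCP) lies midway between the tips of the shut fingers; the grasp point (between the pads) lies 19 mm behind it (hold_point_z is the distance from the TCP to the grasp point, in m); y points along the fingers, x is the direction in which the jaws open and shut, and the axes are right-handed (so a half turn about y gives the same grasp; the last joint's range is limited). The gripper opens to 85 mm and grips with 20 to 120 N. Pads are 22 mm wide; open, the fingers measure 114 mm over their backs; the gripper's body (76 mm by 85 mm) begins 54 mm behind the grasp point. The pads swing forward as they close: fully open they stand 13 mm farther back than shut.
Start: joints at [1.065, 0.286, 1.577, -0, 1.279, -0.15], TCP at [0.235, 0.633, 0.231] pointing down, gripper open.
Joint ranges: [-2.77, 2.77], [-0.9, 2.22], [0.21, 2.48], [-1.53, 4.67], [0.24, 2.81], [-2.84, 2.84]. Speed limits (rad/s): [2.79, 2.79, 3.14, 3.14, 3.14, 3.14].

## Interface

Orientations are given as a rotation vector (axis times angle).
In Python, from workcell import * gives the robot as it stands.
- The arm moves only by the shell command python3 -m inch 'ROWS' [OPENING] [FORCE]. ROWS is JSON, a list of rows, each a list of 4 numbers: the shift along the tool's x, y, z in units of 40 mm (1.0 is 40 mm), then the turn about the tool's y in units of 6 degrees (1.0 is 6 degrees). A call has 1 to 8 rows; each row shifts and turns the commanded pose from where the row before left it, along the tool's axes as they then stand; what a row does not reach is not made up. A row lasts 1/12 s, in which the tool goes at most 41.7 mm and 7.16 degrees, less where a joint would pass 70% of its speed; a pose out of reach is approached as far as the arm can. A call is refused whole if a number of a shift passes 1 or a number of a turn 1, either way. A call with a gripper value outside its range is refused whole. OPENING is the opening in per cent of the stroke, from 0 (shut) to 100 (fully open), set as the call begins (- or left out, the last holds). The fingers move at their own pace and stop on an object; FORCE is the grip in N (left out, the last holds). Time passes only in rows, so rows that do not move let the fingers close. It gives the time, the measured TCP pose, the force and the opening at its end, in the units of the state.
- read_state(): the state, without advancing time (a new reading comes with each control period).
- read_camera(name): name is "scene" or "top" or "wrist"; returns a dict with "pixels" (420x560x3 uint8, blue, green, red), "z_map" (420x560 float32, m along the optical axis (not along the pixel's ray), 0 where there is no reading), "camera_matrix" (3x3 intrinsics, pixels), "D" ([k1, k2, p1, p2, k3] as OpenCV has them; the pictures are not rectified), "position" and "rotation" of the camera in the world. Camera axes: x right, y up, looking along -z (the intrinsics and any distortion apply to the point x, -y, -z); pixel columns grow to the right and rows downward; lengths in m; the calibration is good to about 2 mm. A picture is of the moment at which its call begins.
- job_done(): hands the job in, once; it reports no verdict.
Trained networks look in a picture, given as the dict that the camera call returned (one of the last four; its "shot" number tells which), for a name from the list of things; names that differ only in an ending like _2 or _b are one class to them, and where a whole thing is asked for, a point or a joint stands for the part that bears it (a point fixed in the world has none). Each returns a list of dicts, best first, with "p" (0 to 1); they miss things now and then, are a little off and sometimes report something else, mostly with a low value. They report only what shows in the picture. A call takes as long as a camera call. They do not tell look-alikes from the thing itself.
- search_frame(picture, label): "box" ([left, top, right, bottom] in pixels, round what is visible of it).
- trace(picture, label): "mask" (420x560 bool, what is visible of it) and "box" ([left, top, right, bottom] in pixels, round what is visible of it).
The state is a dict: "clock": time; "joints": joint angles; "dq": joint speeds; "joint_efforts": joint torques, N m; "eef_pos": TCP position; "orientation": TCP orientation; "contact_force": force on the tool from outside, world axes, zero at the start; "torque": the same for the moment, N m; "width": finger opening in m.
Only numpy, scipy, OpenCV 4.12 (cv2) and the standard library are available. Lean on these libraries where they do the work, as an engineer would, in place of code of your own. Each camera call takes 0.05 s, during which the arm holds its last target.

## Working session

There is one attempt and no reset: what is moved stays moved. The work goes in short steps, Python scripts to look and compute and a shell command to move; the robot and the scene stay as the last step left them, time stands still between calls to the robot, and variables do not carry over. Pictures are saved under pics/ and viewed, and the job is handed in when it is done.

```bash
ls -la; mkdir -p pics
python3 - <<'E'
from workcell import *
import cv2
print(read_state())
for n in ("scene","top","wrist"):
    p=read_camera(n); cv2.imwrite(f"pics/{n}0.png",p["pixels"]); print(n,p["camera_matrix"].tolist() if hasattr(p["camera_matrix"],'tolist') else p["camera_matrix"],p["D"],p["position"],p["rotation"],p["shot"])
E
```

```text
total 12
drwxr-xr-x  3 agent agent 4096 Dec  6 10:41 .
drwxr-xr-x 23 root  root  4096 Dec  6 10:41 ..
drwxr-xr-x  2 agent agent 4096 Dec  6 10:41 pics
{'clock': 0.0, 'joints': array([ 1.06496971e+00,  2.87191406e-01,  1.57818428e+00, -1.54245723e-05,
        1.27859619e+00, -1.50009526e-01]), 'dq': array([ 0.00141397, -0.00083103,  0.00116327, -0.0001236 ,  0.00098271,
       -0.00064174]), 'joint_efforts': array([-6.57736236e-04, -4.05970001e+01, -2.92629898e+01, -1.31443780e-04,
        5.70871387e-03, -7.68139046e-06]), 'eef_pos': array([0.23479896, 0.63214239, 0.22992608]), 'orientation': array([-1.35787038, -0.94161088,  0.94512786]), 'contact_force': array([ 0.7253292 , -0.15463188,  0.72395386]), 'torque': array([ 0.00377467, -0.03461532, -0.02100571]), 'width': 0.08514040518905867}
scene [[389.60625838549936, 0.0, 278.7573844952206], [0.0, 389.60625838549936, 206.78160252531566], [0.0, 0.0, 1.0]] [0.00820234 0.         0.         0.         0.        ] [0.20737986 0.37309303 0.68532947] [ 0.34375297 -0.91057967 -2.31123853] 1
top [[536.6283350489946, 0.0, 279.2937384895587], [0.0, 536.6283350489946, 214.35442485227156], [0.0, 0.0, 1.0]] [-0.20768003  0.          0.          0.          0.        ] [ 0.35250552 -0.06113303  1.3599497 ] [ 0.14393137 -0.13657209 -1.57327628] 2
wrist [[308.2915720605899, 0.0, 275.65006976410376], [0.0, 308.2915720605899, 208.58130749953423], [0.0, 0.0, 1.0]] [-0.02370047  0.          0.          0.          0.        ] [0.17311122 0.65560803 0.37272211] [-0.23240774 -0.1581854   1.20784814] 3
```

View pics/scene0.png

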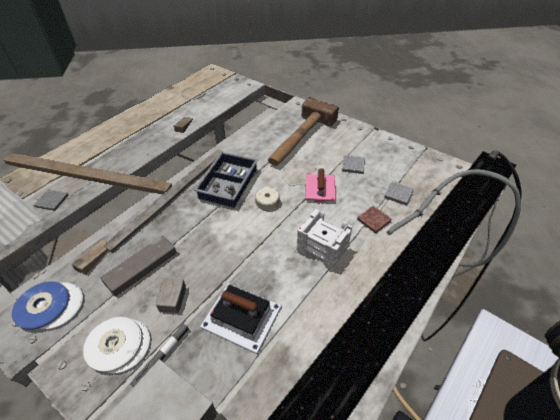

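View pics/top0.png

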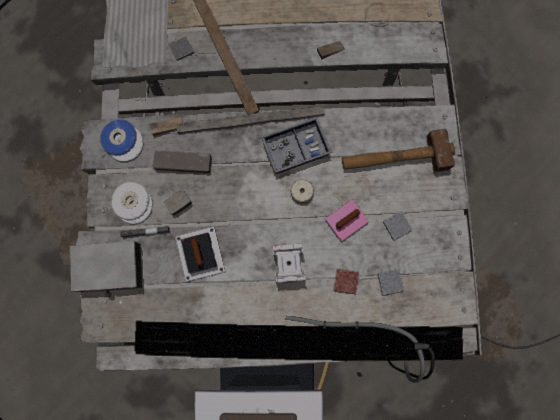

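View pics/wrist0.png

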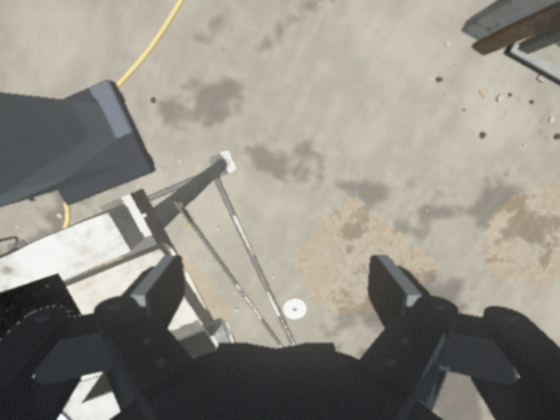

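Run:
```python
from workcell import *
from scipy.spatial.transform import Rotation as R
s=read_state(); print(s['clock'],R.from_rotvec(s['orientation']).as_matrix().round(3))
```

```text
0.15 [[ 0.348 -0.001 -0.937]
 [ 0.937 -0.002  0.348]
 [-0.002 -1.     0.   ]]
```

```bash
cat > h.py <<'E'
from workcell import *
import numpy as np, cv2
from scipy.spatial.transform import Rotation as R
def world(p,mask=None):
    """Nx3 world points + uv for masked pixels with depth"""
    z=p["z_map"]; m=(z>0) if mask is None else (z>0)&mask
    v,u=np.nonzero(m); d=z[v,u]
    n=cv2.undistortPoints(np.stack([u,v],1).astype(np.float64)[:,None],np.array(p["camera_matrix"]),np.array(p["D"]))[:,0]
    c=np.stack([n[:,0]*d,-n[:,1]*d,-d],1)
    return c@R.from_rotvec(p["rotation"]).as_matrix().T+np.array(p["position"]),np.stack([u,v],1)
def pix(p,X):
    X=np.atleast_2d(X); c=(X-np.array(p["position"]))@R.from_rotvec(p["rotation"]).as_matrix()
    c=c*[1,-1,-1]
    return cv2.projectPoints(c,np.zeros(3),np.zeros(3),np.array(p["camera_matrix"]),np.array(p["D"]))[0][:,0]
def rect(xy):
    (c,s,a)=cv2.minAreaRect((xy*1000).astype(np.float32)); return np.round(c,1),np.round(s,1),round(a,1)
def st():
    s=read_state(); M=R.from_rotvec(s['orientation']).as_matrix()
    return s,M
E
python3 - <<'E'
from h import *
p=read_camera("top")
for l in ("carrier","lid","tray_1","tile_1","tile_2","whetstone","wood_block","felt_wheel"):
    for r in trace(p,l):
        if r['p']<0.2: continue
        X,uv=world(p,r['mask'])
        if len(X)<10: continue
        zt=np.percentile(X[:,2],95)
        T=X[abs(X[:,2]-zt)<0.006]
        print(l,round(r['p'],2),np.round(r['box']),len(X),'z med/95',np.median(X[:,2]).round(4),zt.round(4),rect(T[:,:2]),'med',np.median(T,0).round(4))
E
```

```text
carrier 0.58 [174. 224. 228. 282.] 915 z med/95 0.0063 0.0149 (array([495.6, 147.2]), array([118. , 103.4]), 13.7) med [0.4723 0.1252 0.0103]
lid 0.78 [325. 201. 367. 244.] 939 z med/95 0.0159 0.0461 (array([ 579.3, -227.2]), array([15.7, 66.5]), 35.5) med [ 0.5792 -0.2272  0.0443]
lid 0.55 [272. 243. 306. 284.] 962 z med/95 0.0635 0.0782 (array([466.8, -77.7]), array([88.4, 71.6]), 4.6) med [ 0.4921 -0.0804  0.0757]
tray_1 0.72 [272. 243. 307. 283.] 947 z med/95 0.0632 0.0782 (array([467. , -77.7]), array([88.6, 70.6]), 5.2) med [ 0.4921 -0.0787  0.0757]
tray_1 0.46 [333. 270. 358. 297.] 532 z med/95 0.0099 0.0149 (array([ 424.8, -221.4]), array([57.8, 54.6]), 83.6) med [ 0.4244 -0.2224  0.0114]
tile_1 0.91 [386. 212. 412. 238.] 428 z med/95 0.01 0.0147 (array([ 564.3, -358.2]), array([53.3, 54.2]), 29.6) med [ 0.5653 -0.3554  0.011 ]
tile_1 0.74 [376. 269. 403. 293.] 490 z med/95 0.0101 0.0143 (array([ 420.7, -335. ]), array([57.4, 55.6]), 11.6) med [ 0.4204 -0.3349  0.011 ]
tile_1 0.56 [331. 272. 360. 294.] 482 z med/95 0.0103 0.015 (array([ 425.5, -221.3]), array([55.7, 56. ]), 7
[... 199 characters left out ...]
 403. 293.] 490 z med/95 0.0101 0.0143 (array([ 420.7, -335. ]), array([57.4, 55.6]), 11.6) med [ 0.4204 -0.3349  0.011 ]
tile_2 0.56 [331. 272. 360. 294.] 482 z med/95 0.0103 0.015 (array([ 425.5, -221.3]), array([55.7, 56. ]), 79.9) med [ 0.4244 -0.2224  0.0115]
whetstone 0.77 [151. 149. 210. 177.] 1102 z med/95 0.0241 0.0288 (array([737.8, 198.8]), array([147.7,  49.1]), 85.2) med [0.7375 0.1972 0.0255]
wood_block 0.98 [162. 192. 193. 215.] 401 z med/95 0.0293 0.0343 (array([627.7, 205.9]), array([41.9, 58. ]), 34.5) med [0.6282 0.2054 0.0308]
felt_wheel 0.81 [291. 183. 319. 204.] 452 z med/95 0.0243 0.0292 (array([ 654.5, -114.1]), array([56.3, 55.4]), 89.3) med [ 0.6546 -0.1161  0.0259]
```

Run:
```python
from h import *
p=read_camera("top")
X,uv=world(p)
m=(X[:,2]>0.05)
H,xe,ye=np.histogram2d(X[m,0],X[m,1],bins=[np.arange(0,1.05,.1),np.arange(-.7,.9,.1)],weights=None)
for i in range(10):
    print(round(xe[i],1),[ round(float(max(X[(X[:,0]>=xe[i])&(X[:,0]<xe[i+1])&(X[:,1]>=ye[j])&(X[:,1]<ye[j+1]),2],default=-9)),2) for j in range(len(ye)-1)])
print(ye)
im=cv2.resize(p["pixels"][215:300,160:420],None,fx=3,fy=3,interpolation=cv2.INTER_CUBIC); cv2.imwrite("pics/top1.png",im)
s=read_camera("scene"); im=cv2.resize(s["pixels"][200:360,180:380],None,fx=3.5,fy=3.5,interpolation=cv2.INTER_CUBIC); cv2.imwrite("pics/scene1.png",im)
```

```text
0.0 [-0.8, -0.8, -0.8, -0.8, -0.8, 0.01, 0.02, 0.02, 0.01, -0.8, -0.8, -0.8, -0.8, -0.8, -0.8]
0.1 [-0.81, -0.8, 0.11, 0.11, -0.79, 0.01, 0.01, 0.01, 0.01, -0.8, 0.53, 0.54, -0.8, -0.81, -0.8]
0.2 [-9.0, 0.01, 0.16, 0.19, 0.11, 0.11, 0.11, 0.11, 0.11, 0.11, 0.04, 0.01, -9.0, -0.81, -0.8]
0.3 [-9.0, 0.01, 0.1, 0.15, 0.17, 0.17, 0.18, 0.11, 0.11, 0.11, 0.04, 0.07, -9.0, -9.0, -0.8]
0.4 [-9.0, 0.01, 0.01, 0.02, 0.02, 0.08, 0.08, 0.01, 0.07, 0.07, 0.07, 0.07, -9.0, -9.0, -0.81]
0.5 [-9.0, 0.01, 0.01, 0.02, 0.06, 0.08, 0.08, 0.01, 0.07, 0.03, 0.07, 0.07, -9.0, -9.0, -9.0]
0.6 [-9.0, 0.01, 0.01, 0.01, 0.05, 0.03, 0.03, 0.01, 0.04, 0.04, 0.03, 0.01, -9.0, -9.0, -0.81]
0.7 [-9.0, 0.06, 0.06, 0.04, 0.04, 0.04, 0.04, 0.01, 0.03, 0.03, 0.03, 0.03, -9.0, -9.0, -0.8]
0.8 [-9.0, 0.01, 0.06, 0.01, 0.01, 0.04, 0.04, 0.02, 0.02, 0.03, 0.03, 0.03, -9.0, -9.0, -0.8]
0.9 [-9.0, 0.0, -0.0, -0.04, -0.04, -0.04, -0.04, 0.03, 0.01, 0.01, 0.01, 0.01, -9.0, -9.0, -0.8]
[-7.00000000e-01 -6.00000000e-01 -5.00000000e-01 -4.00000000e-01
 -3.00000000e-01 -2.00000000e-01 -1.00000000e-01 -1.11022302e-16
  1.00000000e-01  2.00000000e-01  3.00000000e-01  4.00000000e-01
  5.00000000e-01  6.00000000e-01  7.00000000e-01  8.00000000e-01]
```

View pics/top1.png

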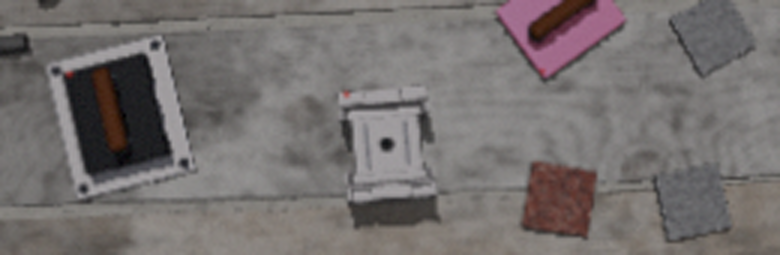

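View pics/scene1.png

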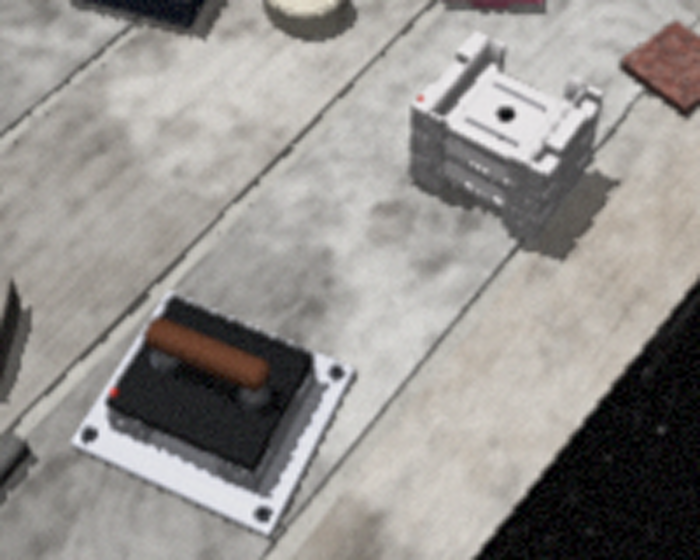

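Run:
```python
from h import *
p=read_camera("top")
X,uv=world(p)
for y in np.arange(-.40,.25,.04):
    m=abs(X[:,1]-y)<.006
    def e(z): 
        q=X[m&(X[:,2]>z)&(X[:,0]<.6)&(X[:,0]>.2)&(X[:,0]<.42)]; return q[:,0].max().round(3) if len(q) else None
    print(y.round(2),'xmax z>.02',e(.03),'z>.09',e(.09),'z>.12',e(.12),'z>.15',e(.15), 'max',X[m&(X[:,0]>.2)&(X[:,0]<.42),2].max().round(3))
```

```text
-0.4 xmax z>.02 0.308 z>.09 0.308 z>.12 0.254 z>.15 0.254 max 0.174
-0.36 xmax z>.02 0.31 z>.09 0.309 z>.12 0.29 z>.15 0.279 max 0.192
-0.32 xmax z>.02 0.311 z>.09 0.311 z>.12 0.311 z>.15 None max 0.148
-0.28 xmax z>.02 0.321 z>.09 0.321 z>.12 0.321 z>.15 0.319 max 0.155
-0.24 xmax z>.02 0.325 z>.09 0.325 z>.12 0.325 z>.15 0.325 max 0.16
-0.2 xmax z>.02 0.323 z>.09 0.323 z>.12 0.323 z>.15 0.323 max 0.162
-0.16 xmax z>.02 0.328 z>.09 0.328 z>.12 0.328 z>.15 0.328 max 0.164
-0.12 xmax z>.02 0.335 z>.09 0.335 z>.12 0.335 z>.15 0.335 max 0.167
-0.08 xmax z>.02 0.34 z>.09 0.34 z>.12 0.34 z>.15 0.34 max 0.175
-0.04 xmax z>.02 0.317 z>.09 0.317 z>.12 None z>.15 None max 0.104
-0.0 xmax z>.02 0.318 z>.09 0.317 z>.12 None z>.15 None max 0.104
0.04 xmax z>.02 0.319 z>.09 0.317 z>.12 None z>.15 None max 0.105
0.08 xmax z>.02 0.319 z>.09 0.319 z>.12 None z>.15 None max 0.106
0.12 xmax z>.02 0.323 z>.09 0.321 z>.12 None z>.15 None max 0.105
0.16 xmax z>.02 0.323 z>.09 0.323 z>.12 None z>.15 None max 0.103
0.2 xmax z>.02 0.323 z>.09 0.323 z>.12 None z>.15 None max 0.105
0.24 xmax z>.02 0.324 z>.09 0.322 z>.12 None z>.15 None max 0.104
```

```bash
cat >> h.py <<'E'
def plan(x=None,y=None,z=None,yaw=None):
    """units: turn first, then shift along tool axes after the turn"""
    s,M=st(); a=np.degrees(np.arctan2(M[1,0],M[0,0])); t=s['eef_pos']
    b=a if yaw is None else yaw
    d=np.array([t[i] if v is None else v for i,v in enumerate((x,y,z))])-t
    tx=np.array([np.cos(np.radians(b)),np.sin(np.radians(b)),0]); tz=np.array([-tx[1],tx[0],0])
    dy=((a-b+180)%360-180)/6
    print('at',t.round(4),'yaw',a.round(2),'turn',round(dy,3),'shift x %.3f y %.3f z %.3f'%(d@tx/.04,-d[2]/.04,d@tz/.04))
    print('tilt',(M[:,1]).round(4),'F',s['contact_force'].round(1),'w',round(s['width'],4),'t',s['clock'],'j6',s['joints'][5].round(2))
E
python3 - <<'E'
from h import *
p=read_camera("wrist"); s,M=st()
C=R.from_rotvec(p["rotation"]).as_matrix()
print('cam pos in tool',(M.T@(np.array(p["position"])-s['eef_pos'])).round(4)); print((M.T@C).round(3))
plan(.42,.13,.25,-76)
plan(.42,.13,.25)
E
```

```text
cam pos in tool [ 1.000e-04 -1.427e-01  6.610e-02]
[[ 1.    -0.     0.   ]
 [ 0.     0.261 -0.965]
 [ 0.     0.965  0.261]]
at [0.2351 0.6327 0.2313] yaw 69.61 turn 24.268 shift x 13.312 y -0.466 z 1.444
tilt [ 0. -0. -1.] F [-0.4 -0.2 -0.4] w 0.0853 t 0.8 j6 -0.15
at [0.2351 0.6327 0.2313] yaw 69.61 turn 0.0 shift x -10.170 y -0.466 z -8.711
tilt [ 0. -0. -1.] F [-0.4 -0.2 -0.4] w 0.0853 t 0.8 j6 -0.15
```

```bash
python3 -m inch '[[0,-0.5,0,1],[0,0,0,1],[0,0,0,1],[0,0,0,1],[0,0,0,1],[0,0,0,1],[0,0,0,1],[0,0,0,1]]' 100 60; python3 -m inch '[[0,0,0,1],[0,0,0,1],[0,0,0,1],[0,0,0,1],[0,0,0,1],[0,0,0,1],[0,0,0,1],[0,0,0,1]]';python3 -m inch '[[0,0,0,1],[0,0,0,1],[0,0,0,1],[0,0,0,1],[0,0,0,1],[0,0,0,1],[0,0,0,1],[0,0,0,1]]'; python3 -c "
from h import *
plan(.495,.147,.24,-76)"
```

```text
clock: 1.47
eef_pos: [0.2351, 0.6327, 0.2514]
orientation: [-1.551, -0.292, 0.292]
contact_force: [0.3, -0.0, -0.6]
width: 0.0857
clock: 2.13
eef_pos: [0.2351, 0.6327, 0.2514]
orientation: [-1.54, 0.365, -0.365]
contact_force: [0.1, 0.3, -0.6]
width: 0.0853
clock: 2.8
eef_pos: [0.2351, 0.6327, 0.2513]
orientation: [-1.324, 1.01, -1.01]
contact_force: [-0.0, -0.2, -0.1]
width: 0.0852
at [0.2351 0.6327 0.2513] yaw -74.68 turn 0.22 shift x 13.354 y 0.283 z 3.367
tilt [-0. -0. -1.] F [-0.  -0.2 -0.1] w 0.0852 t 2.8 j6 2.37
```

```bash
python3 -m inch '[[1,0,0.25,0.22],[1,0,0.25,0],[1,0,0.25,0],[1,0,0.25,0],[1,0,0.25,0],[1,0,0.25,0],[1,0,0.25,0],[1,0,0.25,0]]'; python3 -m inch '[[1,0,0.25,0],[1,0,0.25,0],[1,0,0.25,0],[1,0,0.25,0],[1,0.2,0.3,0],[0.35,0.1,0.3,0],[0,0,0,0],[0,0,0,0]]'
cat > look.py <<'E'
from h import *
import sys
cam,name=sys.argv[1:3]; p=read_camera(cam); cv2.imwrite(f"pics/{name}.png",p["pixels"]); plan()
E
python3 look.py wrist w1
```

```text
clock: 3.47
eef_pos: [0.3929, 0.3411, 0.2517]
orientation: [-1.316, 1.023, -1.023]
contact_force: [0.9, -0.5, -0.2]
width: 0.0853
clock: 4.13
eef_pos: [0.5071, 0.1512, 0.2392]
orientation: [-1.317, 1.026, -1.024]
contact_force: [0.3, -0.5, -0.8]
width: 0.0853
at [0.5066 0.1521 0.2394] yaw -75.74 turn 0.0 shift x 0.000 y -0.000 z 0.000
tilt [-7.e-04  4.e-04 -1.e+00] F [-0.7 -0.  -0.9] w 0.0853 t 4.1833 j6 1.42
```

View pics/w1.png

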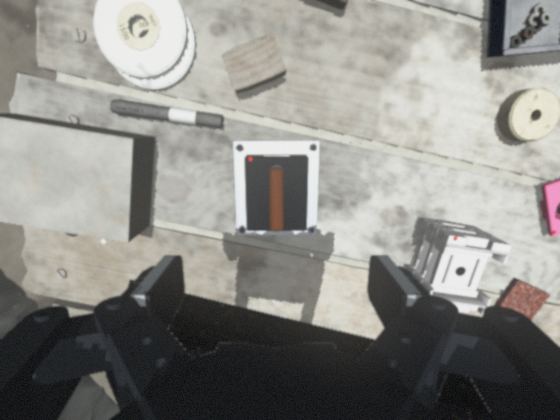

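```bash
cat >> h.py <<'E'
def rayplane(p,uv,z):
    n=cv2.undistortPoints(np.asarray(uv,float).reshape(-1,1,2),np.array(p["camera_matrix"]),np.array(p["D"]))[:,0]
    d=np.stack([n[:,0],-n[:,1],-np.ones(len(n))],1)@R.from_rotvec(p["rotation"]).as_matrix().T
    o=np.array(p["position"]); return o+d*((z-o[2])/d[:,2])[:,None]
def fitrect(xy):
    """rectangle through hull of points (m): centre(mm), sizes, angle; robust refined by side-line fits"""
    h=cv2.convexHull((xy*1000).astype(np.float32))
    return cv2.minAreaRect(h)
E
python3 - <<'E'
from h import *
p=read_camera("wrist")
g=cv2.cvtColor(p["pixels"],cv2.COLOR_BGR2GRAY); hsv=cv2.cvtColor(p["pixels"],cv2.COLOR_BGR2HSV)
c=pix(p,[[.4955,.147,.006]])[0]; print(c)
roi=np.zeros_like(g); roi[130:245,220:335]=1
m=((g>205)&(roi>0)).astype(np.uint8)
n,l,s_,ce=cv2.connectedComponentsWithStats(m); i=1+np.argmax(s_[1:,4]); print(s_[i])
v,u=np.nonzero(l==i); P=rayplane(p,np.stack([u,v],1),.006); r=fitrect(P[:,:2]); print('foot',r)
# handle
hm=((hsv[...,0]<15)&(hsv[...,1]>120)&(hsv[...,2]>60)&(roi>0)).astype(np.uint8)
n,l,s_,ce=cv2.connectedComponentsWithStats(hm); i=1+np.argmax(s_[1:,4]); print(s_[i])
v,u=np.nonzero(l==i); P=rayplane(p,np.stack([u,v],1),.066); print('handle',fitrect(P[:,:2]))
X,_=world(p,l==i); print('handle depth z',np.median(X[:,2]),np.median(X,0))
im=cv2.resize(p["pixels"][130:245,220:335],None,fx=5,fy=5,interpolation=cv2.INTER_CUBIC); cv2.imwrite("pics/w1c.png",im)
E
```

```text
[277.48826434 190.05566623]
[ 234  140  101   94 2632]
foot ((499.51361083984375, 137.98805236816406), (117.9104995727539, 125.1768798828125), 15.0494384765625)
[273 192  10  36 187]
handle ((486.82452392578125, 145.06881713867188), (38.616275787353516, 9.65959358215332), 14.128177642822266)
handle depth z 0.0659076630174183 [0.48260748 0.14492387 0.06590766]
```

View pics/w1c.png

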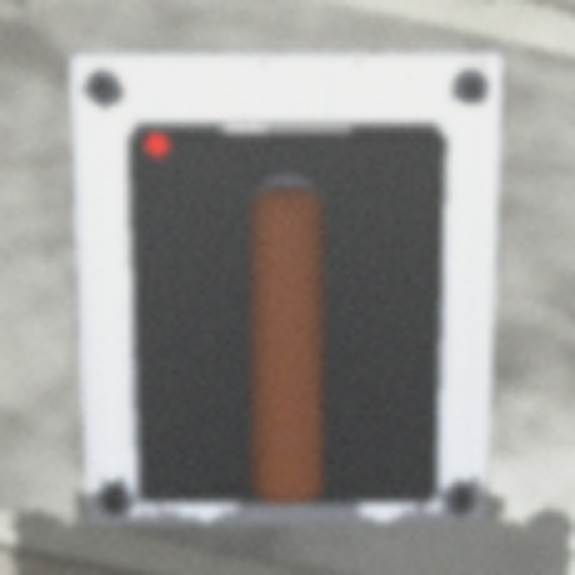

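```bash
cat >> h.py <<'E'
def edge_rows(img,r0,r1,c0,c1,sign,axis=0):
    """subpixel strongest edge per row (axis=0) between cols c0..c1; sign +1 dark->bright going right. axis=1: per column, rows c0..c1"""
    g=cv2.GaussianBlur(img.astype(np.float32),(0,0),0.8); out=[]
    if axis==1: g=g.T
    for r in range(r0,r1):
        d=np.gradient(g[r])*sign; k=c0+int(np.argmax(d[c0:c1]))
        a,b,c=d[k-1:k+2]; den=a-2*b+c
        out.append([k+(0.5*(a-c)/den if den else 0),r])
    o=np.array(out); 
    return o if axis==0 else o[:,::-1]
def line(P):
    """robust fit of xy points (m) -> point, dir"""
    vx,vy,x,y=cv2.fitLine((P[:,:2]*1000).astype(np.float32),cv2.DIST_HUBER,0,.01,.01).ravel()
    return np.array([x,y]),np.array([vx,vy])
def angd(d): return (np.degrees(np.arctan2(d[1],d[0]))+90)%180-90
E
python3 - <<'E'
from h import *
p=read_camera("wrist"); g=cv2.cvtColor(p["pixels"],cv2.COLOR_BGR2GRAY); red=p["pixels"][...,2].astype(float)-p["pixels"][...,0]
def L(e,z): P=rayplane(p,e,z); c,d=line(P); return c,d,angd(d)
fl=L(edge_rows(g,150,220,230,242,+1),.006); fr=L(edge_rows(g,150,220,314,325,-1),.006)
ll=L(edge_rows(g,162,220,242,252,-1),.036); lr=L(edge_rows(g,162,220,303,313,+1),.036)
hl=L(edge_rows(red,172,222,266,275,+1),.062); hr=L(edge_rows(red,172,222,280,288,-1),.062)
ft=L(edge_rows(g,250,305,134,146,+1,1),.006); lt=L(edge_rows(g,265,290,150,160,-1,1),.036)
for n,(a,b) in dict(foot=(fl,fr),lid=(ll,lr),handle=(hl,hr)).items():
    ang=(a[2]+b[2])/2; t=np.radians(ang); nn=np.array([-np.sin(t),np.cos(t)])
    print(n,'angles',a[2].round(2),b[2].round(2),'width',(nn@(a[0]-b[0])).round(1),'lateral mid',(nn@(a[0]+b[0])/2).round(2),'n@expected', (nn@[495.6,147.2]).round(2))
print('front edge foot',ft[0],ft[2],'lid',lt[0],lt[2])
t=np.radians(14.4);u=np.array([np.cos(t),np.sin(t)])
print('axial foot front',u@ft[0],'->centre',u@ft[0]-60,'lid front',u@lt[0],'->',u@lt[0]-44)
E
```

```text
foot angles 14.48 14.22 width 103.1 lateral mid 20.38 n@expected 19.77
lid angles 14.32 14.33 width 70.7 lateral mid 20.57 n@expected 20.0
handle angles 14.54 14.54 width 14.5 lateral mid 18.73 n@expected 18.06
front edge foot [554.81476 159.82726] -75.57165 lid [540.104   156.08287] -75.60787
axial foot front 577.1316545095362 ->centre 517.1316545095362 lid front 561.9518748906291 -> 517.9518748906291
```

```bash
python3 -c "
from h import *
plan(.4962,.1480,.044,-75.65)"
```

```text
at [0.5063 0.153  0.2398] yaw -75.62 turn 0.005 shift x 0.058 y 4.894 z -0.276
tilt [ 2.e-04  3.e-04 -1.e+00] F [-0.  -0.1  1.2] w 0.0855 t 4.2833 j6 1.42
```

```bash
python3 -m inch '[[0.058,0,-0.276,0],[0,0.9,0,0],[0,0.9,0,0],[0,0.9,0,0],[0,0.9,0,0],[0,0.6,0,0],[0,0.4,0,0],[0,0,0,0]]'; python3 -c "
from h import *
plan(.4962,.1480,.044,-75.65)"
```

```text
clock: 4.95
eef_pos: [0.4929, 0.148, 0.0517]
orientation: [-1.323, 1.028, -1.018]
contact_force: [-0.7, -0.3, 0.7]
width: 0.0855
at [0.4929 0.148  0.0517] yaw -75.58 turn 0.012 shift x 0.019 y 0.192 z 0.080
tilt [-8.1e-03 -7.0e-04 -1.0e+00] F [-0.7 -0.3  0.7] w 0.0855 t 4.95 j6 1.41
```

```bash
python3 -m inch '[[0,0,0,0],[0,0.1,0,0],[0,0,0,0],[0,0,0,0]]'; python3 -c "
from h import *
plan(.4962,.1480,.044,-75.65)"; python3 look.py wrist w2
```

```text
clock: 5.28
eef_pos: [0.4977, 0.1474, 0.053]
orientation: [-1.315, 1.021, -1.024]
contact_force: [0.0, 0.3, 0.0]
width: 0.0853
at [0.4977 0.1474 0.053 ] yaw -75.68 turn -0.005 shift x -0.025 y 0.224 z -0.033
tilt [ 2.7e-03  2.0e-04 -1.0e+00] F [0.  0.3 0. ] w 0.0853 t 5.2833 j6 1.41
at [0.4977 0.1472 0.0529] yaw -75.69 turn 0.0 shift x 0.000 y -0.000 z 0.000
tilt [ 2.6e-03  2.0e-04 -1.0e+00] F [ 0.4  0.2 -0.4] w 0.0854 t 5.3333 j6 1.41
```

View pics/w2.png

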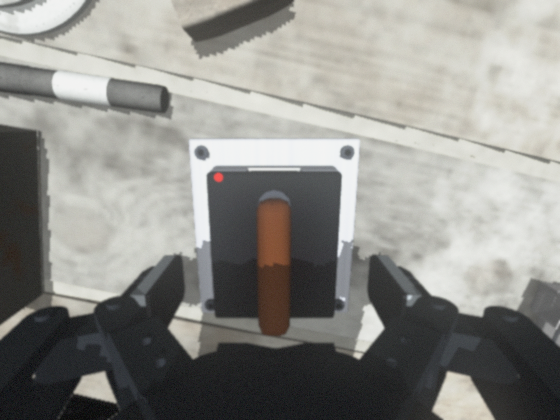

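```bash
python3 -m inch '[[-0.02,0.2,-0.03,0],[0,0,0,0],[0,0,0,0],[0,0,0,0]]'; python3 -c "
from h import *
plan(.4962,.1480,.044,-75.65)"
```

```text
clock: 5.67
eef_pos: [0.4952, 0.1474, 0.0433]
orientation: [-1.317, 1.024, -1.023]
contact_force: [-0.1, 0.2, 0.5]
width: 0.0856
at [0.4952 0.1474 0.0433] yaw -75.71 turn -0.01 shift x -0.008 y -0.018 z 0.028
tilt [-5.e-04 -1.e-04 -1.e+00] F [-0.1  0.2  0.5] w 0.0856 t 5.6667 j6 1.41
```

```bash
python3 -m inch '[[0,0,0,0],[0,0,0,0],[0,0,0,0],[0,0,0,0],[0,0,0,0],[0,0,0,0],[0,0,0,0],[0,0,0,0]]' 0 60; python3 -m inch '[[0,0,0,0],[0,0,0,0],[0,0,0,0],[0,0,0,0]]'; python3 look.py wrist w3
```

```text
clock: 6.33
eef_pos: [0.4956, 0.1476, 0.0437]
orientation: [-1.317, 1.023, -1.024]
contact_force: [0.8, 0.2, 1.9]
width: 0.015
clock: 6.67
eef_pos: [0.4956, 0.1476, 0.0437]
orientation: [-1.317, 1.023, -1.024]
contact_force: [-0.8, 0.8, 2.5]
width: 0.0146
at [0.4956 0.1476 0.0437] yaw -75.71 turn 0.0 shift x 0.000 y -0.000 z 0.000
tilt [ 5.e-04  1.e-04 -1.e+00] F [-1.   0.6  2.1] w 0.0149 t 6.7167 j6 1.41
```

View pics/w3.png

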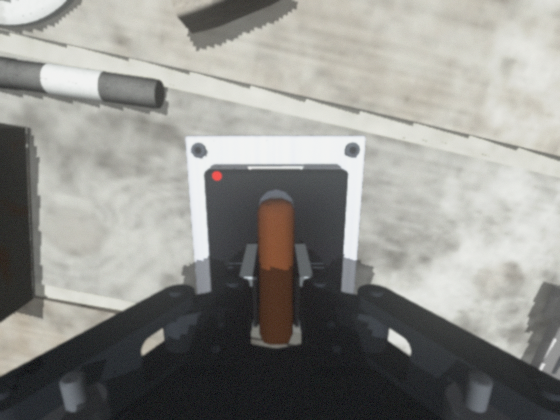

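```bash
python3 -m inch '[[0,-0.3,0,0],[0,-0.5,0,0],[0,-0.5,0,0],[0,-0.5,0,0],[0,0,0,0],[0,0,0,0]]'; python3 -c "
from h import *
plan(.65,.05,.025,-75.7)"; python3 look.py wrist w4
```

```text
clock: 7.22
eef_pos: [0.4959, 0.1475, 0.1164]
orientation: [-1.316, 1.022, -1.025]
contact_force: [0.6, -0.2, -1.5]
width: 0.0148
at [0.4959 0.1475 0.1164] yaw -75.7 turn 0.0 shift x 3.314 y 2.284 z 3.132
tilt [ 2.2e-03  1.0e-04 -1.0e+00] F [ 0.6 -0.2 -1.5] w 0.0148 t 7.2167 j6 1.41
at [0.4947 0.1474 0.1149] yaw -75.7 turn 0.0 shift x 0.000 y -0.000 z 0.000
tilt [-1.e-03 -2.e-04 -1.e+00] F [-0.1  0.8 -3.1] w 0.0147 t 7.2667 j6 1.41
```

View pics/w4.png

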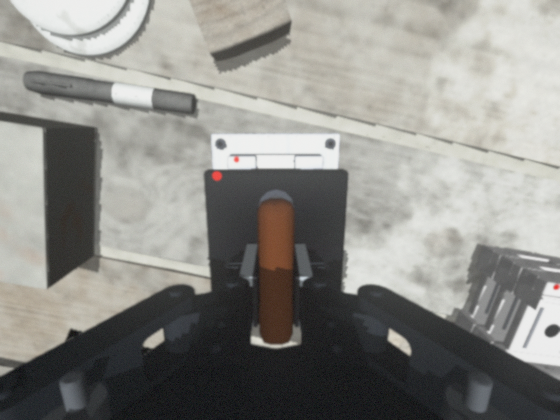

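```bash
python3 -m inch '[[0.66,0,0.62,0],[0.66,0,0.62,0],[0.66,0,0.62,0],[0.66,0,0.62,0],[0.66,0.3,0.62,0],[0,0.6,0,0],[0,0.6,0,0],[0,0,0,0]]';python3 -m inch '[[0,0.2,0,0],[0,0,0,0],[0,0,0,0]]'; python3 -c "
from h import *
plan(.65,.05,.025,-75.7)"
```

```text
clock: 7.93
eef_pos: [0.6424, 0.0499, 0.0465]
orientation: [-1.326, 1.037, -1.015]
contact_force: [-1.6, 0.8, -3.3]
width: 0.0146
clock: 8.18
eef_pos: [0.6481, 0.0505, 0.0478]
orientation: [-1.317, 1.023, -1.023]
contact_force: [0.2, 0.3, -0.9]
width: 0.0147
at [0.6481 0.0505 0.0478] yaw -75.68 turn 0.004 shift x 0.024 y 0.570 z 0.043
tilt [ 2.e-04 -0.e+00 -1.e+00] F [ 0.2  0.3 -0.9] w 0.0147 t 8.1833 j6 1.24
```

```bash
python3 -m inch '[[0,0.4,0,0],[0,0.15,0,0],[0,0.05,0,0],[0,0.03,0,0],[0,0,0,0]]'; python3 -c "
from h import *
plan(.65,.05,.025,-75.7)"
```

```text
clock: 8.6
eef_pos: [0.6485, 0.0503, 0.0231]
orientation: [-1.316, 1.023, -1.024]
contact_force: [0.1, -0.0, -1.4]
width: 0.0149
at [0.6485 0.0503 0.0231] yaw -75.69 turn 0.001 shift x 0.018 y -0.048 z 0.035
tilt [ 9.e-04 -0.e+00 -1.e+00] F [ 0.1 -0.  -1.4] w 0.0149 t 8.6 j6 1.24
```

```bash
python3 -m inch '[[0,0.03,0,0],[0,0.03,0,0],[0,0,0,0]]'; python3 -m inch '[[0,0,0,0],[0,0,0,0],[0,0,0,0],[0,0,0,0],[0,0,0,0],[0,-0.5,0,0],[0,-1,0,0],[0,-1,0,0]]' 100; python3 -m inch '[[0,-1,0,0],[0,-1,0,0],[0,0,0,0],[0,0,0,0]]'; python3 look.py wrist w5;  python3 look.py top t5
```

```text
clock: 8.85
eef_pos: [0.6489, 0.0503, 0.0227]
orientation: [-1.317, 1.023, -1.024]
contact_force: [-5.2, 0.1, 7.5]
width: 0.0145
clock: 9.52
eef_pos: [0.6462, 0.0503, 0.1182]
orientation: [-1.32, 1.028, -1.02]
contact_force: [1.0, -0.0, 1.2]
width: 0.0855
clock: 9.85
eef_pos: [0.6503, 0.0501, 0.2045]
orientation: [-1.312, 1.017, -1.029]
contact_force: [-0.8, -0.0, -0.5]
width: 0.0857
at [0.6486 0.0502 0.2011] yaw -75.7 turn 0.0 shift x 0.000 y -0.000 z 0.000
tilt [ 2.4e-03 -2.0e-04 -1.0e+00] F [-0.1 -0.3 -0.1] w 0.0853 t 9.9 j6 1.24
at [0.6476 0.0502 0.1989] yaw -75.71 turn 0.0 shift x 0.000 y -0.000 z 0.000
tilt [-1.5e-03  1.0e-04 -1.0e+00] F [-0.3  0.2 -0.8] w 0.0853 t 9.95 j6 1.24
```

View pics/w5.png

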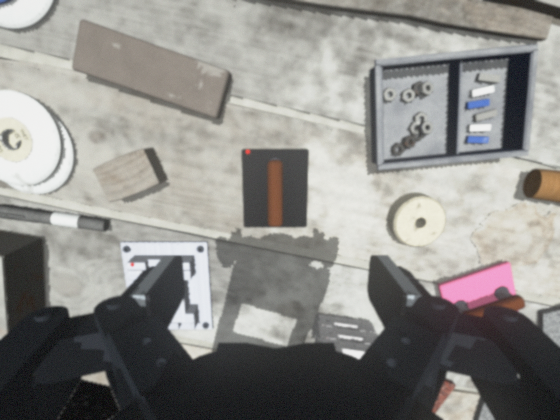

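```bash
python3 -c "
from h import *
plan(.478,-.077,.27,-85)"
```

```text
at [0.6476 0.0502 0.1989] yaw -75.71 turn 1.549 shift x 2.799 y -1.778 z -4.500
tilt [-1.5e-03  1.0e-04 -1.0e+00] F [-0.3  0.2 -0.8] w 0.0853 t 9.95 j6 1.24
```

```bash
python3 -m inch '[[0,-0.8,0,1],[0,-0.9,0,0.55],[0.56,0,-0.8,0],[0.56,0,-0.8,0],[0.56,0,-0.8,0],[0.56,0,-0.8,0],[0.56,0,-0.8,0],[0,0,-0.5,0]]';python3 -m inch '[[0,0,0,0],[0,0,0,0],[0,0,0,0],[0,0,0,0]]'; python3 look.py wrist w6
```

```text
clock: 10.62
eef_pos: [0.4754, -0.0793, 0.2647]
orientation: [-1.252, 1.152, -1.144]
contact_force: [-0.3, -0.3, 0.1]
width: 0.0853
clock: 10.95
eef_pos: [0.4791, -0.0766, 0.267]
orientation: [-1.25, 1.145, -1.143]
contact_force: [0.3, 0.9, -0.4]
width: 0.0859
at [ 0.4792 -0.0766  0.2672] yaw -84.94 turn 0.0 shift x 0.000 y -0.000 z 0.000
tilt [-1.2e-03  6.0e-04 -1.0e+00] F [ 0.2 -0.3  0.6] w 0.0851 t 11.0 j6 1.11
```

View pics/w6.png

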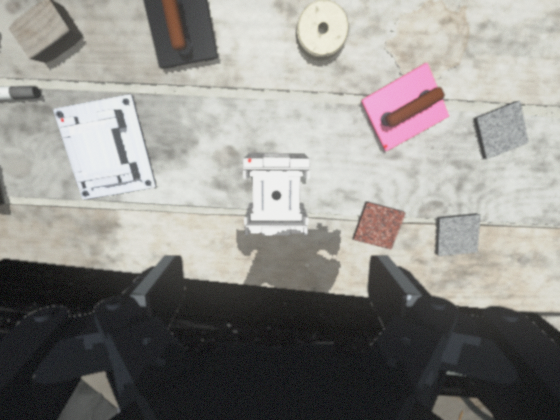

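Run:
```python
from h import *
p=cv2.imread("pics/w6.png"); cv2.imwrite("pics/w6c.png",cv2.resize(p[145:245,230:325],None,fx=6,fy=6,interpolation=cv2.INTER_CUBIC))
```

```text
(no output)
```

View pics/w6c.png

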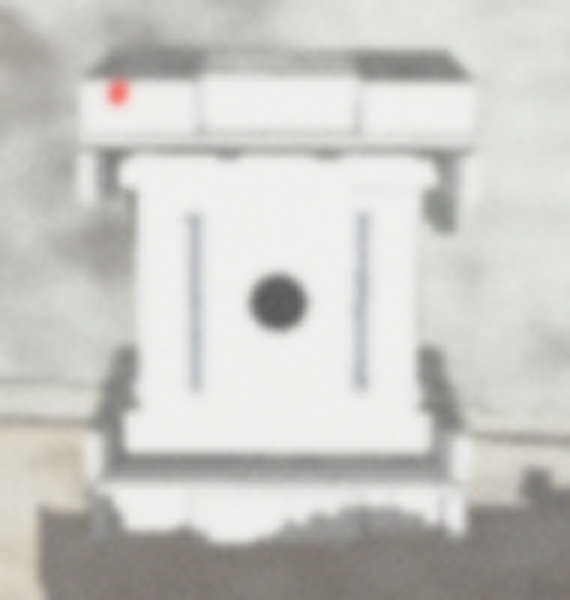

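```bash
cat >> h.py <<'E'
def hole(p,c,r=14,thr=110,z=.061):
    """dark hole centroid near pixel c -> world at plane z"""
    g=cv2.cvtColor(p["pixels"],cv2.COLOR_BGR2GRAY).astype(float); u,v=map(int,np.round(c))
    w=np.clip((200-g[v-r:v+r+1,u-r:u+r+1])/140,0,1); w[w<.25]=0
    m=(w>0).astype(np.uint8); n,l=cv2.connectedComponents(m); k=l[r,r]; w=w*(l==k) if k else w
    yy,xx=np.mgrid[v-r:v+r+1,u-r:u+r+1]; q=np.array([(w*xx).sum(),(w*yy).sum()])/w.sum()
    return q,rayplane(p,[q],z)[0]
E
python3 - <<'E'
from h import *
p=read_camera("wrist"); g=cv2.cvtColor(p["pixels"],cv2.COLOR_BGR2GRAY)
print('hole',hole(p,(276,195),8))
def L(e,z): P=rayplane(p,e,z); c,d=line(P); return c,d,angd(d)
a=L(edge_rows(g,181,208,249,257,+1),.061); b=L(edge_rows(g,181,202,296,304,-1),.061)
a2=L(edge_rows(g,182,209,258,264,+1),.061); b2=L(edge_rows(g,182,209,286,292,-1),.061)
for (a,b) in((a,b),(a2,b2)):
    ang=(a[2]+b[2])/2; t=np.radians(5.1); n=np.array([-np.sin(t),np.cos(t)]); print(a[2],b[2],n@(a[0]-b[0]),n@(a[0]+b[0])/2)
f=L(edge_rows(g,250,300,153,162,+1,1),.076); f2=L(edge_rows(g,250,300,165,171,-1,1),.076); t=np.radians(5.1);u=np.array([np.cos(t),np.sin(t)])
print('front',f[2],u@f[0],'inner',f2[2],u@f2[0])
X,_=world(p); q=X[(abs(X[:,0]-.467)<.06)&(abs(X[:,1]+.078)<.05)&(X[:,2]>.068)]
print(fitrect(q[:,:2]),np.median(q[:,2]))
h=hole(p,(276,195),8)[1]; print('hole axial',u@h[:2],'lat',np.array([-np.sin(t),np.cos(t)])@h[:2])
E
```

```text
hole (array([275.93399453, 195.07387141]), array([ 0.46681254, -0.0779256 ,  0.061     ]))
5.079384 3.3391266 53.576875864623666 -118.56222844956767
4.78862 4.258255 28.44947250923182 -119.01047415085547
front -84.48155 502.67374035997796 inner -85.01664 491.65213117051053
((467.57733154296875, -78.89549255371094), (88.02593994140625, 101.77550506591797), 3.875718593597412) 0.3512176469770843
hole axial 0.45803732223386145 lat -0.11911406764406829
```

```bash
python3 -c "
from h import *
plan(.4668,-.0779,.040,-85.1)"
```

```text
at [ 0.4792 -0.0766  0.2674] yaw -84.94 turn 0.027 shift x 0.006 y 5.684 z -0.312
tilt [-9.e-04  4.e-04 -1.e+00] F [ 0.7  0.3 -0.4] w 0.0854 t 11.05 j6 1.11
```

```bash
python3 -m inch '[[0.01,0,-0.31,0.03],[0,0.9,0,0],[0,0.9,0,0],[0,0.9,0,0],[0,0.9,0,0],[0,0,0,0],[0,0,0,0],[0,0,0,0]]'; python3 -c "
from h import *
plan(.4668,-.0779,.040,-85.1)"; python3 look.py wrist w7
```

```text
clock: 11.72
eef_pos: [0.4678, -0.0788, 0.1257]
orientation: [-1.247, 1.145, -1.148]
contact_force: [0.5, -0.1, 1.2]
width: 0.0854
at [ 0.4678 -0.0788  0.1257] yaw -85.15 turn -0.009 shift x -0.024 y 2.143 z -0.023
tilt [ 2.3e-03 -9.0e-04 -1.0e+00] F [ 0.5 -0.1  1.2] w 0.0854 t 11.7167 j6 1.1
at [ 0.4684 -0.0791  0.1266] yaw -85.16 turn 0.0 shift x 0.000 y -0.000 z 0.000
tilt [ 0.0043 -0.0017 -1.    ] F [ 0.8  0.2 -0.2] w 0.0851 t 11.7667 j6 1.1
```

View pics/w7.png

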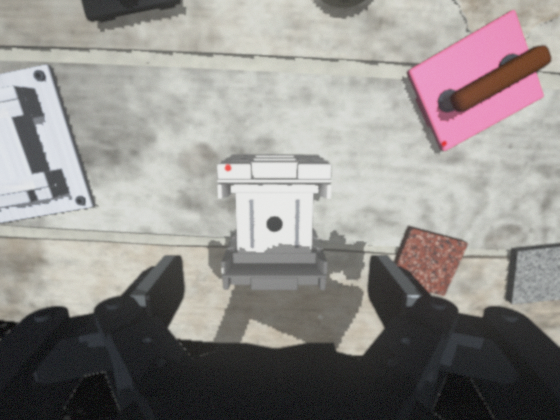

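```bash
python3 -m inch '[[0,0,0,0],[0,0,0,0],[0,0,0,0],[0,0,0,0]]'; python3 -c "
from h import *
p=read_camera('wrist'); q,h=hole(p,(275,222),12); print(q,h)
plan(h[0],h[1],.040,-85.1)
X,uv=world(p)
m=(abs(uv[:,0]-270)<70)&(abs(uv[:,1]-165)<8)&(X[:,2]>.07)&(X[:,2]<.09)
print(m.sum(), fitrect(X[m][:,:2]), X[m][:,2].mean())
g=cv2.cvtColor(p['pixels'],cv2.COLOR_BGR2GRAY)
for args in ((236,320,150,160,1),):
  pass
def L(e,z): P=rayplane(p,e,z); c,d=line(P); return c,d,angd(d)
print('sides',[L(edge_rows(g,195,228,*a),.061)[2] for a in ((230,243,1),(306,318,-1))], 'slots',[L(edge_rows(g,204,238,*a),.061)[2] for a in ((245,252,1),(297,303,-1))], 'rim', L(edge_rows(g,232,320,174,185,-1,1),.076)[2])
"
```

```text
clock: 12.1
eef_pos: [0.4668, -0.0787, 0.125]
orientation: [-1.247, 1.145, -1.149]
contact_force: [-0.4, 0.5, 0.0]
width: 0.0855
[274.32087666 222.61978812] [ 0.4667839  -0.07784165  0.061     ]
at [ 0.4666 -0.0787  0.1246] yaw -85.19 turn -0.015 shift x -0.021 y 2.116 z 0.006
tilt [ 1.2e-03 -5.0e-04 -1.0e+00] F [0.6 0.7 0.8] w 0.0855 t 12.15 j6 1.1
811 ((507.5748291015625, -74.30621337890625), (6.806686878204346, 71.63379669189453), 4.707353591918945) 0.0755750724627397
sides [np.float32(5.4986877), np.float32(5.5075226)] slots [np.float32(4.0337677), np.float32(-85.27301)] rim -85.50218
```

```bash
python3 -m inch '[[-0.02,0.7,0,0],[0,0.7,0,0],[0,0.5,0,0],[0,0.2,0,0],[0,0,0,0],[0,0,0,0],[0,0,0,0],[0,0,0,0]]'; python3 -c "
from h import *
plan(.4668,-.0778,.040,-85.1)"
```

```text
clock: 12.82
eef_pos: [0.4676, -0.0783, 0.0416]
orientation: [-1.247, 1.144, -1.15]
contact_force: [0.8, -0.5, -0.1]
width: 0.0852
at [ 0.4676 -0.0783  0.0416] yaw -85.18 turn -0.014 shift x -0.013 y 0.039 z -0.018
tilt [ 0.0031 -0.0012 -1.    ] F [ 0.8 -0.5 -0.1] w 0.0852 t 12.8167 j6 1.11
```

```bash
python3 -m inch '[[-0.01,0,-0.02,0],[0,0,0,0],[0,0,0,0],[0,0,0,0],[0,0,0,0],[0,0,0,0],[0,0,0,0],[0,0,0,0]]' 0 60; python3 -m inch '[[0,0,0,0],[0,0,0,0],[0,0,0,0],[0,0,0,0]]'; python3 -c "
from h import *
plan()
p=read_camera('wrist'); cv2.imwrite('pics/w8.png',p['pixels'])"
```

```text
clock: 13.48
eef_pos: [0.4658, -0.0776, 0.041]
orientation: [-1.248, 1.146, -1.147]
contact_force: [-2.1, -0.8, 5.8]
width: 0.0525
clock: 13.82
eef_pos: [0.4658, -0.0776, 0.0409]
orientation: [-1.248, 1.146, -1.147]
contact_force: [-2.7, -0.2, 5.0]
width: 0.0526
at [ 0.4658 -0.0776  0.0409] yaw -85.18 turn 0.0 shift x 0.000 y -0.000 z 0.000
tilt [ 5.e-04 -3.e-04 -1.e+00] F [-2.7 -0.2  5. ] w 0.0526 t 13.8167 j6 1.11
```

View pics/w8.png

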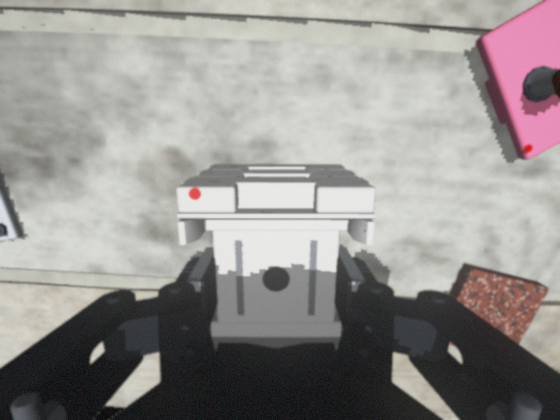

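```bash
python3 -m inch '[[0,-0.2,0,0],[0,-0.3,0,0],[0,-0.5,0,0],[0,-0.5,0,0],[0,-0.5,0,0],[0,0,0,0],[0,0,0,0]]'; python3 -c "
from h import *
plan(.4956,.1476,.1,-75.7)
p=read_camera('wrist'); cv2.imwrite('pics/w9.png',p['pixels'])"
```

```text
clock: 14.45
eef_pos: [0.466, -0.0776, 0.1208]
orientation: [-1.247, 1.145, -1.149]
contact_force: [-0.2, 0.8, -1.8]
width: 0.0528
at [ 0.466  -0.0776  0.1208] yaw -85.18 turn -1.581 shift x -5.273 y 0.520 z 2.108
tilt [ 0.0027 -0.001  -1.    ] F [-0.2  0.8 -1.8] w 0.0528 t 14.45 j6 1.11
```

View pics/w9.png

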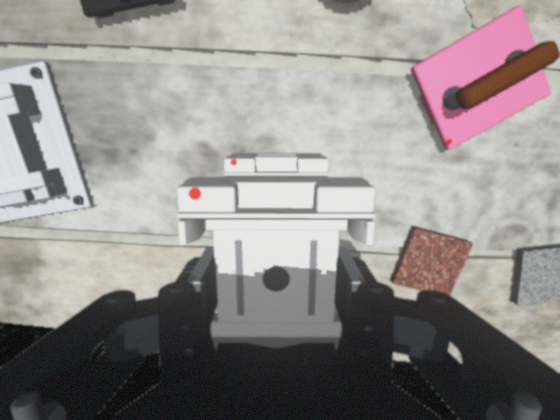

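```bash
cat >> h.py <<'E'
def inhand(p,c,dz,r=12):
    """hole in tool frame (tool x, tool z mm); dz = height of the hole's plane above TCP"""
    s,M=st(); q,h=hole(p,c,r,z=s['eef_pos'][2]+dz); d=M.T@(h-s['eef_pos'])
    return q,(d*1000).round(2)
E
python3 -m inch '[[-0.6,-0.1,0.25,-0.5],[-0.75,0,0.3,-0.5],[-0.75,0,0.3,-0.58],[-0.75,0,0.3,0],[-0.75,0,0.3,0],[-0.75,0,0.3,0],[-0.75,0,0.3,0],[0,0,0,0]]'; python3 -m inch '[[0,0,0,0],[0,0,0,0],[0,0,0,0]]'; python3 -c "
from h import *
plan(.4956,.1476,.07,-75.7)
p=read_camera('wrist'); cv2.imwrite('pics/w10.png',p['pixels']); print(inhand(p,(276,278),.0201))"
```

```text
clock: 15.17
eef_pos: [0.5029, 0.1429, 0.1217]
orientation: [-1.319, 1.023, -1.017]
contact_force: [-0.5, 1.0, -0.9]
width: 0.0526
clock: 15.42
eef_pos: [0.5034, 0.1376, 0.1227]
orientation: [-1.318, 1.026, -1.023]
contact_force: [-0.2, 0.4, -1.2]
width: 0.0525
at [0.5034 0.1376 0.1227] yaw -75.77 turn -0.011 shift x -0.289 y 1.317 z -0.128
tilt [-2.2e-03 -5.0e-04 -1.0e+00] F [-0.2  0.4 -1.2] w 0.0525 t 15.4167 j6 1.4
(array([275.84484441, 278.8302535 ]), array([ -0.17, -20.1 ,   0.96]))
```

View pics/w10.png

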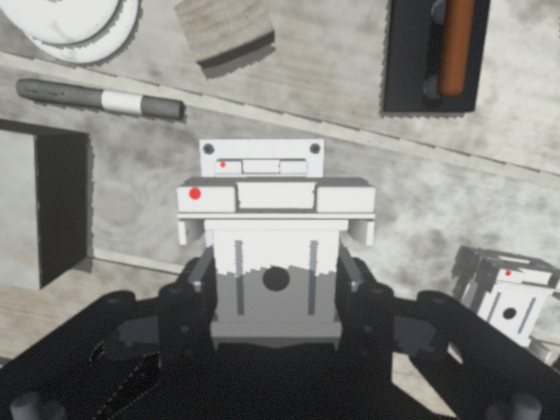

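```bash
python3 -m inch '[[-0.29,0.7,-0.13,0],[0,0.6,0,0],[0,0,0,0],[0,0,0,0],[0,0,0,0],[0,0,0,0],[0,0,0,0]]'; python3 -c "
from h import *
plan(.4953,.1478,.07,-75.65)
p=read_camera('wrist'); cv2.imwrite('pics/w11.png',p['pixels']); print(inhand(p,(276,278),.0201))"
```

```text
clock: 16.05
eef_pos: [0.4978, 0.1483, 0.0737]
orientation: [-1.314, 1.021, -1.026]
contact_force: [-0.3, 0.3, 0.3]
width: 0.0525
at [0.4978 0.1483 0.0737] yaw -75.74 turn -0.015 shift x -0.002 y 0.093 z -0.064
tilt [ 3.5e-03  3.0e-04 -1.0e+00] F [-0.3  0.3  0.3] w 0.0525 t 16.05 j6 1.42
(array([275.83498451, 279.10894834]), array([  0.18, -20.1 ,   0.92]))
```

View pics/w11.png

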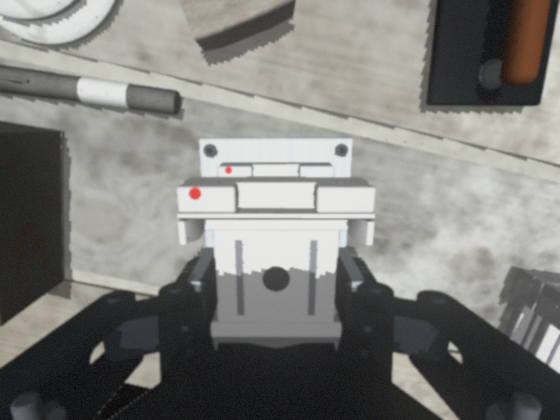

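```bash
cat > front.py <<'E'
from h import *
p=read_camera("wrist"); g=cv2.cvtColor(p["pixels"],cv2.COLOR_BGR2GRAY); s,M=st(); yaw=14.35
print(np.round(s['eef_pos'],4))
u=np.array([np.cos(np.radians(yaw)),np.sin(np.radians(yaw))]);n=np.array([-u[1],u[0]])
def L(e,z): P=rayplane(p,e,z); c,d=line(P); return c,d,angd(d)
c=pix(p,[[.4962+.060*u[0],.1480+.060*u[1],.006]])[0]; print('pred foot front px',c)
r=int(c[1])
f=L(edge_rows(g,int(c[0])-45,int(c[0])+45,r-7,r+7,1,1),.006); print('foot front ang',f[2]+90,'axial centre',u@f[0]-60)
for sx,a,b in ((1,-1,1),(-1,1,-1)):
    q=pix(p,[[.4962+.050*u[0]+sx*.052*n[0],.1480+.050*u[1]+sx*.052*n[1],.006]])[0]
    e=L(edge_rows(g,int(q[1])-6,int(q[1])+14,int(q[0])-7,int(q[0])+7,b if sx==1 else b,0),.006); print('side',sx,e[2],n@e[0]-sx*52)
print('ref axial',u@[496.2,148.0],'lat',n@[496.2,148.0],'tcp axial',u@s['eef_pos'][:2],n@s['eef_pos'][:2])
E
python3 front.py
```

```text
[0.4972 0.1485 0.0732]
pred foot front px [275.58589976 137.16093317]
foot front ang 14.259476 axial centre 516.9138794832608
side 1 15.573944 19.818909695303503
side -1 13.786072 20.99969096899396
ref axial 517.3994608408384 lat 20.401909753984953 tcp axial 0.5185390297800472 0.02062060599351074
```

```bash
python3 -m inch '[[0,0.5,-0.05,0],[0,0.5,0,0],[0,0.15,0,0],[0,0,0,0],[0,0,0,0],[0,0,0,0]]'; python3 -c "
from h import *
plan(.4950,.1477,.0159,-75.7)"
```

```text
clock: 16.65
eef_pos: [0.4954, 0.1482, 0.0271]
orientation: [-1.315, 1.022, -1.025]
contact_force: [0.0, -0.6, -1.0]
width: 0.0523
at [0.4954 0.1482 0.0271] yaw -75.7 turn -0.001 shift x 0.009 y 0.280 z -0.012
tilt [ 2.1e-03  2.0e-04 -1.0e+00] F [ 0.  -0.6 -1. ] w 0.0523 t 16.65 j6 1.42
```

```bash
python3 -m inch '[[0.005,0.08,-0.005,0],[0,0.05,0,0],[0,0.05,0,0],[0,0,0,0],[0,0,0,0],[0,0,0,0]]'; python3 -c "
from h import *
plan(.4950,.1477,.0159,-75.7)"
```

```text
clock: 17.15
eef_pos: [0.4942, 0.1478, 0.0187]
orientation: [-1.317, 1.023, -1.023]
contact_force: [-0.3, -0.2, -1.5]
width: 0.0524
at [0.4942 0.1478 0.0187] yaw -75.7 turn -0.001 shift x 0.007 y 0.071 z 0.019
tilt [ 1.e-04 -0.e+00 -1.e+00] F [-0.3 -0.2 -1.5] w 0.0524 t 17.15 j6 1.42
```

```bash
python3 -m inch '[[0,0.04,0.01,0],[0,0.03,0,0],[0,0.02,0,0],[0,0,0,0],[0,0,0,0]]'; python3 -c "
from h import *
plan(.4950,.1477,.0159,-75.7)"; python3 -m inch '[[0,0.03,0,0],[0,0.02,0,0],[0,0,0,0],[0,0,0,0]]'; python3 -c "
from h import *
plan(.4950,.1477,.0159,-75.7)"
```

```text
clock: 17.57
eef_pos: [0.4948, 0.1479, 0.0161]
orientation: [-1.317, 1.024, -1.023]
contact_force: [-3.1, -1.4, 5.6]
width: 0.0525
at [0.4948 0.1479 0.0161] yaw -75.7 turn -0.001 shift x 0.007 y 0.004 z 0.003
tilt [-5.e-04  0.e+00 -1.e+00] F [-3.1 -1.4  5.6] w 0.0525 t 17.5667 j6 1.42
clock: 17.9
eef_pos: [0.4948, 0.1479, 0.016]
orientation: [-1.319, 1.025, -1.022]
contact_force: [-9.1, -3.1, 19.0]
width: 0.0528
at [0.4948 0.1479 0.016 ] yaw -75.7 turn 0.0 shift x 0.007 y 0.002 z 0.004
tilt [-2.4e-03 -4.0e-04 -1.0e+00] F [-9.1 -3.1 19. ] w 0.0528 t 17.9 j6 1.42
```

```bash
python3 -m inch '[[0,-0.05,0,0],[0,0,0,0]]';  python3 -m inch '[[0,0,0,0],[0,0,0,0],[0,0,0,0],[0,0,0,0],[0,0,0,0],[0,0,0,0],[0,-0.5,0,0],[0,-1,0,0]]' 100; python3 -m inch '[[0,-1,0,0],[0,-1,0,0],[0,-1,0,0],[0,-0.9,0,0],[0,0,0,0],[0,0,0,0],[0,0,0,0]]'; python3 look.py wrist w12; python3 -c "
from h import *
p=read_camera('wrist')
print(hole(p,pix(p,[[.4962,.148,.036]])[0],8,z=.036))
plan(.424,-.222,.25)"
```

```text
clock: 18.07
eef_pos: [0.4954, 0.148, 0.0161]
orientation: [-1.315, 1.022, -1.024]
contact_force: [-1.2, -1.5, 6.4]
width: 0.0527
clock: 18.73
eef_pos: [0.49, 0.1473, 0.0705]
orientation: [-1.326, 1.032, -1.017]
contact_force: [-0.8, 0.8, -0.1]
width: 0.0855
clock: 19.32
eef_pos: [0.4941, 0.1478, 0.2304]
orientation: [-1.318, 1.024, -1.023]
contact_force: [-0.6, -0.5, 0.1]
width: 0.0854
at [0.4935 0.1478 0.2292] yaw -75.7 turn 0.0 shift x 0.000 y -0.000 z 0.000
tilt [-3.2e-03 -3.0e-04 -1.0e+00] F [-0.5 -0.6 -0.5] w 0.0851 t 19.3667 j6 1.42
(array([276.03006442, 183.7408733 ]), array([0.49645807, 0.14814479, 0.036     ]))
at [0.4933 0.1477 0.2287] yaw -75.71 turn 0.0 shift x 8.530 y -0.533 z -3.961
tilt [-4.3e-03 -4.0e-04 -1.0e+00] F [-0.2 -0.2 -1.3] w 0.0854 t 19.4167 j6 1.42
```

View pics/w12.png

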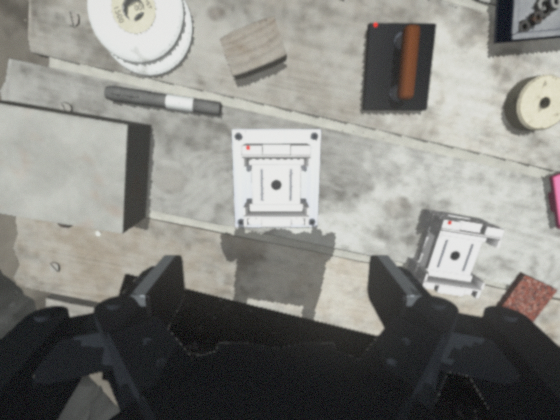

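```bash
python3 -c "
from h import *
plan(.43,-.2215,.2,-90)"
```

```text
at [0.4933 0.1477 0.2287] yaw -75.71 turn 2.382 shift x 9.231 y 0.717 z -1.583
tilt [-4.3e-03 -4.0e-04 -1.0e+00] F [-0.2 -0.2 -1.3] w 0.0854 t 19.4167 j6 1.42
```

```bash
python3 -m inch '[[0,0,0,1],[0,0,0,1],[0,0,0,0.4],[1,0,-0.15,0],[1,0,-0.15,0],[1,0,-0.15,0],[1,0,-0.15,0],[1,0,-0.15,0]]';  python3 -m inch '[[1,0,-0.15,0],[1,0,-0.15,0],[1,0,-0.15,0],[1,0.2,-0.2,0],[0.2,0.5,-0.1,0],[0,0,0,0],[0,0,0,0],[0,0,0,0]]'; python3 look.py wrist w13; python3 -c "
from h import *
plan(.43,-.2215,.2)"
```

```text
clock: 20.08
eef_pos: [0.4626, -0.0532, 0.2289]
orientation: [-1.21, 1.213, -1.207]
contact_force: [0.6, 0.0, -0.3]
width: 0.0852
clock: 20.75
eef_pos: [0.4337, -0.219, 0.2023]
orientation: [-1.208, 1.212, -1.208]
contact_force: [0.2, -0.8, 0.9]
width: 0.0855
at [ 0.4342 -0.219   0.2031] yaw -90.02 turn 0.0 shift x 0.000 y -0.000 z 0.000
tilt [-2.e-04  6.e-04 -1.e+00] F [ 0.5  0.2 -0.5] w 0.0852 t 20.8 j6 0.89
at [ 0.4342 -0.219   0.2031] yaw -90.02 turn 0.0 shift x 0.063 y 0.077 z -0.106
tilt [-2.e-04  6.e-04 -1.e+00] F [ 0.5  0.2 -0.5] w 0.0852 t 20.8 j6 0.89
```

View pics/w13.png

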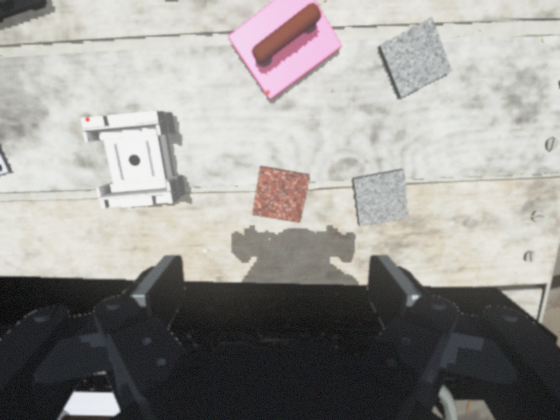

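```bash
cat >> h.py <<'E'
def tiles(p,z=.010):
    out=[]
    for r in trace(p,"tile_1"):
        if r['p']<.3: continue
        v,u=np.nonzero(r['mask'].astype(np.uint8)); P=rayplane(p,np.stack([u,v],1),z)
        f=fitrect(P[:,:2]); col=p["pixels"][r['mask']].mean(0).round()
        out.append((r['p'],np.round(f[0],1),np.round(f[1],1),round(f[2],2),P[:,:2].mean(0).round(4),col)); print(*out[-1])
    return out
E
python3 - <<'E'
from h import *
p=read_camera("wrist"); tiles(p)
plan(.4245,-.2215,.1)
E
```

```text
0.86 [ 421.4 -336.1] [58.4 59.4] 10.78 [ 0.4225 -0.3358] [180. 182. 179.]
0.79 [ 564.9 -357.5] [57.9 60.5] 27.32 [ 0.5653 -0.3579] [179. 179. 176.]
0.63 [ 425.1 -223.3] [55.2 57.4] 79.83 [ 0.4257 -0.2234] [122. 134. 178.]
at [ 0.4346 -0.2191  0.2038] yaw -89.99 turn 0.0 shift x 0.060 y 2.595 z -0.252
tilt [ 9.e-04 -6.e-04 -1.e+00] F [-0.5  0.5  0.3] w 0.0853 t 20.9 j6 0.89
```

```bash
python3 -c "
from h import *
plan(.4254,-.2232,.1,-100.2)"
```

```text
at [ 0.4346 -0.2191  0.2038] yaw -89.99 turn 1.702 shift x 0.142 y 2.595 z -0.208
tilt [ 9.e-04 -6.e-04 -1.e+00] F [-0.5  0.5  0.3] w 0.0853 t 20.9 j6 0.89
```

```bash
python3 -m inch '[[0,0,0,0.85],[0,0,0,0.85],[0.14,0.6,-0.2,0],[0,0.9,0,0],[0,0.9,0,0],[0,0,0,0],[0,0,0,0],[0,0,0,0]]';  python3 -c "
from h import *
p=read_camera('wrist'); cv2.imwrite('pics/w14.png',p['pixels']); tiles(p)
plan(.4254,-.2232,.03,-100.2)"
```

```text
clock: 21.57
eef_pos: [0.4264, -0.2245, 0.1092]
orientation: [-1.119, 1.337, -1.342]
contact_force: [-0.0, -0.3, 0.4]
width: 0.0857
0.9 [ 541.2 -355.8] [65.8 31. ] 80.67 [ 0.5467 -0.3537] [158. 159. 156.]
0.78 [ 425.  -223.5] [55.8 56.7] 79.79 [ 0.426  -0.2237] [112. 122. 164.]
0.58 [ 421.8 -335.2] [59.1 58.5] 11.04 [ 0.4225 -0.3355] [172. 173. 170.]
at [ 0.4269 -0.2252  0.1102] yaw -100.26 turn -0.011 shift x -0.043 y 2.004 z -0.046
tilt [ 0.0043 -0.0036 -1.    ] F [ 1.  -0.5 -0.5] w 0.0856 t 21.6667 j6 1.05
```

View pics/w14.png

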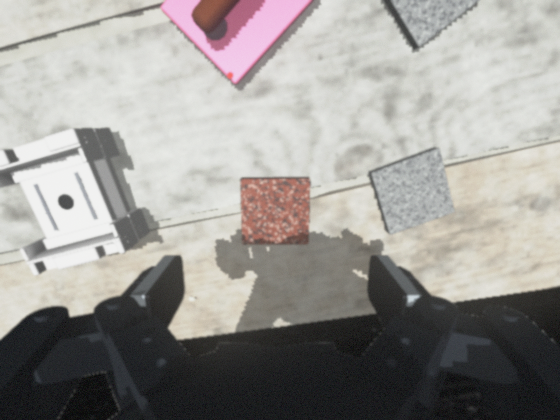

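```bash
python3 -m inch '[[-0.03,0.7,-0.04,0],[0,0.7,0,0],[0,0.5,0,0],[0,0,0,0],[0,0,0,0],[0,0,0,0],[0,0,0,0]]' 80;  python3 -c "
from h import *
plan(.4254,-.2235,.0,-100.2)"; python3 look.py wrist w15
```

```text
clock: 22.25
eef_pos: [0.4253, -0.224, 0.0336]
orientation: [-1.118, 1.336, -1.344]
contact_force: [0.2, -0.1, -0.2]
width: 0.0682
at [ 0.4253 -0.224   0.0336] yaw -100.3 turn -0.017 shift x -0.012 y 0.840 z -0.001
tilt [ 0.0037 -0.0031 -1.    ] F [ 0.2 -0.1 -0.2] w 0.0682 t 22.25 j6 1.05
at [ 0.4251 -0.2238  0.0333] yaw -100.3 turn 0.0 shift x 0.000 y -0.000 z 0.000
tilt [ 0.0034 -0.0028 -1.    ] F [-0.3  0.3 -0.1] w 0.0683 t 22.3 j6 1.05
```

View pics/w15.png

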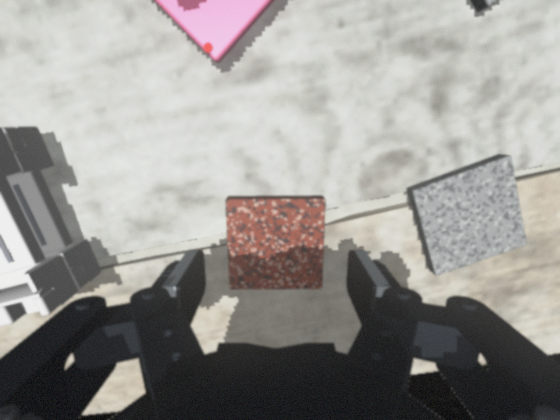

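```bash
python3 -m inch '[[-0.01,0.5,0,0],[0,0.3,0,0],[0,0.05,0,0],[0,0,0,0],[0,0,0,0],[0,0,0,0]]';  python3 -c "
from h import *
plan(.4254,-.2235,.0,-100.2)"; python3 look.py wrist w16
```

```text
clock: 22.8
eef_pos: [0.4246, -0.2229, -0.0017]
orientation: [-1.118, 1.338, -1.342]
contact_force: [-0.6, 0.8, 0.3]
width: 0.068
at [ 0.4246 -0.2229 -0.0017] yaw -100.3 turn -0.017 shift x 0.011 y -0.042 z 0.023
tilt [ 0.0018 -0.0015 -1.    ] F [-0.6  0.8  0.3] w 0.068 t 22.8 j6 1.06
at [ 0.4245 -0.2229 -0.0018] yaw -100.31 turn 0.0 shift x 0.000 y -0.000 z 0.000
tilt [ 0.0017 -0.0015 -1.    ] F [-0.4 -0.2  0.1] w 0.0682 t 22.85 j6 1.06
```

View pics/w16.png

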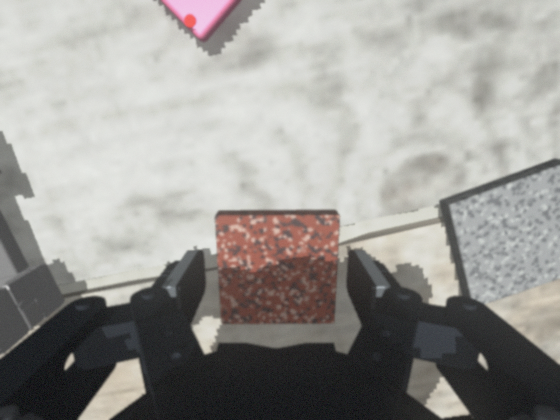

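```bash
python3 -m inch '[[0.01,0.02,0.02,0],[0,0,0,0],[0,0,0,0],[0,0,0,0],[0,0,0,0],[0,0,0,0],[0,0,0,0],[0,0,0,0]]' 0 60; python3 -m inch '[[0,0,0,0],[0,0,0,0],[0,0,0,0]]';  python3 -c "
from h import *
plan(.4254,-.2235,.0,-100.2)"; python3 look.py wrist w17
```

```text
clock: 23.52
eef_pos: [0.4255, -0.2236, -0.0024]
orientation: [-1.118, 1.338, -1.342]
contact_force: [0.5, -0.6, 5.1]
width: 0.0539
clock: 23.77
eef_pos: [0.4255, -0.2236, -0.0024]
orientation: [-1.118, 1.338, -1.342]
contact_force: [-0.4, 1.7, 5.6]
width: 0.0544
at [ 0.4255 -0.2236 -0.0024] yaw -100.3 turn -0.017 shift x -0.002 y -0.060 z -0.002
tilt [ 0.0019 -0.0015 -1.    ] F [-0.4  1.7  5.6] w 0.0544 t 23.7667 j6 1.06
at [ 0.4255 -0.2236 -0.0024] yaw -100.31 turn 0.0 shift x 0.000 y -0.000 z 0.000
tilt [ 0.0018 -0.0015 -1.    ] F [-0.4  1.3  4.8] w 0.0543 t 23.8167 j6 1.06
```

View pics/w17.png

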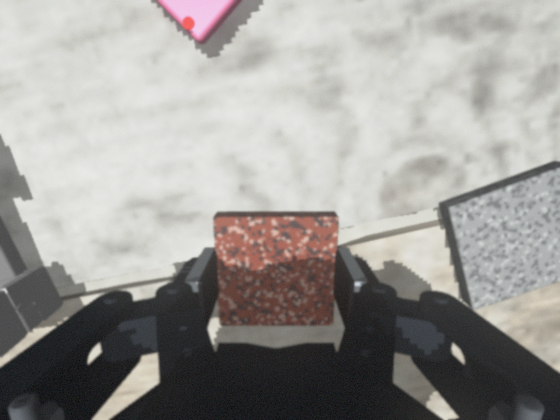

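```bash
cat > tih.py <<'E'
# tile in hand: front/rear top edges -> tool z offset of centre
from h import *
import sys
dz=float(sys.argv[1]) if len(sys.argv)>1 else .0124
p=read_camera("wrist"); s,M=st(); z=s['eef_pos'][2]+dz
b=cv2.cvtColor(p["pixels"],cv2.COLOR_BGR2GRAY).astype(np.float32); b=cv2.medianBlur(b.astype(np.uint8),5)
pr=pix(p,[s['eef_pos']+M@np.array([0,-dz,.028]),s['eef_pos']+M@np.array([0,-dz,-.028])]); print(pr.round(1))
out=[]
for q,sg in ((pr[0],1),(pr[1],-1)):
    r=int(q[1]); k=int(q[0]); best=None
    for sgn in (1,-1):
        e=edge_rows(b,k-45,k+45,r-9,r+9,sgn,1); P=(rayplane(p,e,z)-s['eef_pos'])@M
        print('edge',sg,'sgn',sgn,'tool z mm',np.median(P[:,2]*1000).round(2),'sd',np.std(P[:,2]*1000).round(2),'slope deg',np.degrees(np.polyfit(P[:,0],P[:,2],1)[0]).round(2))
cv2.imwrite('pics/tih.png',p['pixels']); plan()
E
python3 tih.py
```

```text
[[275.9 214.8]
 [275.9 324.6]]
edge 1 sgn 1 tool z mm 27.12 sd 0.42 slope deg -0.04
edge 1 sgn -1 tool z mm 29.7 sd 0.02 slope deg -0.06
edge -1 sgn 1 tool z mm -28.36 sd 0.17 slope deg -0.14
edge -1 sgn -1 tool z mm -25.04 sd 3.17 slope deg -0.82
at [ 0.4255 -0.2236 -0.0024] yaw -100.31 turn 0.0 shift x 0.000 y -0.000 z 0.000
tilt [ 0.0019 -0.0015 -1.    ] F [-1.   0.1  6.4] w 0.0541 t 23.8667 j6 1.06
```

```bash
python3 -m inch '[[0,-0.3,0,0],[0,-0.7,0,0],[0,-0.8,0,0],[0,-0.8,0,0],[0,-0.2,0,0],[0,0,0,-1],[0,0,0,-1],[0,0,0,-1]]';  python3 -m inch '[[0,0,0,-1],[0,0,0,-0.1],[0,0,0,0]]'; python3 -c "
from h import *
plan(.4968,.1482,.09,-75.7)"; python3 look.py wrist w18
```

```text
clock: 24.53
eef_pos: [0.4241, -0.2224, 0.1079]
orientation: [-1.272, 1.106, -1.105]
contact_force: [-0.2, 0.1, -1.6]
width: 0.0538
clock: 24.78
eef_pos: [0.424, -0.2224, 0.1075]
orientation: [-1.316, 1.026, -1.024]
contact_force: [-0.3, 0.2, -1.0]
width: 0.0539
at [ 0.424  -0.2224  0.1075] yaw -75.83 turn -0.021 shift x -8.529 y 0.438 z 4.052
tilt [-1.e-03  9.e-04 -1.e+00] F [-0.3  0.2 -1. ] w 0.0539 t 24.7833 j6 0.63
at [ 0.4241 -0.2225  0.1076] yaw -75.84 turn 0.0 shift x 0.000 y -0.000 z 0.000
tilt [-9.e-04  7.e-04 -1.e+00] F [ 0.3  0.3 -1.1] w 0.0544 t 24.8333 j6 0.63
```

View pics/w18.png

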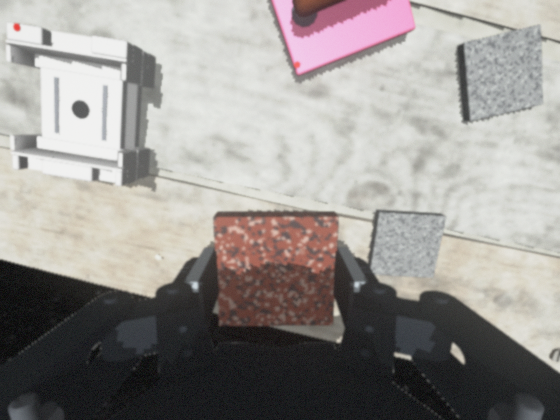

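```bash
python3 -m inch '[[-0.85,0,0.4,0],[-0.85,0,0.4,0],[-0.85,0,0.4,0],[-0.85,0,0.4,0],[-0.85,0,0.4,0],[-0.85,0,0.4,0],[-0.85,0,0.4,0],[-0.85,0,0.4,0]]';  python3 -m inch '[[-0.85,0,0.4,0],[-0.85,0,0.4,-0.02],[0,0.3,0,0],[0,0,0,0],[0,0,0,0],[0,0,0,0]]'; python3 -c "
from h import *
plan(.4968,.1482,.06,-75.7)"; python3 look.py wrist w19
```

```text
clock: 25.5
eef_pos: [0.4812, 0.0743, 0.1082]
orientation: [-1.316, 1.025, -1.025]
contact_force: [1.3, -0.3, -1.6]
width: 0.0542
clock: 26.0
eef_pos: [0.4952, 0.1454, 0.0959]
orientation: [-1.318, 1.024, -1.023]
contact_force: [-0.5, 0.2, -0.9]
width: 0.0541
at [0.4952 0.1454 0.0959] yaw -75.69 turn 0.002 shift x -0.059 y 0.898 z 0.057
tilt [-1.2e-03 -4.0e-04 -1.0e+00] F [-0.5  0.2 -0.9] w 0.0541 t 26.0 j6 1.41
at [0.4955 0.1451 0.0963] yaw -75.71 turn 0.0 shift x 0.000 y -0.000 z 0.000
tilt [-3.e-04 -2.e-04 -1.e+00] F [ 0.3  0.2 -1.3] w 0.0544 t 26.05 j6 1.41
```

View pics/w19.png

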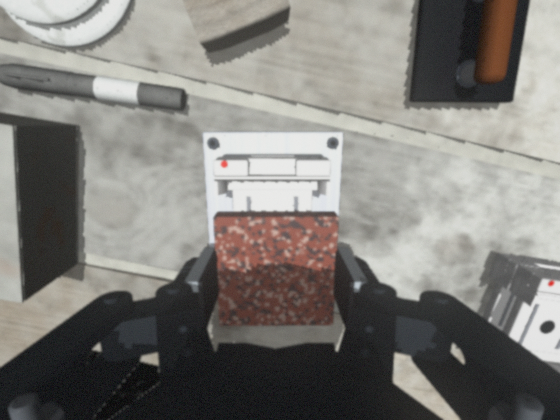

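```bash
python3 -m inch '[[-0.065,0.4,0.045,0],[0,0.4,0,0],[0,0,0,0],[0,0,0,0],[0,0,0,0]]'; python3 -c "
from h import *
plan(.4968,.1482,.0336,-75.7)"
```

```text
clock: 26.47
eef_pos: [0.4973, 0.1485, 0.0652]
orientation: [-1.316, 1.022, -1.024]
contact_force: [1.0, 0.1, -2.1]
width: 0.0541
at [0.4973 0.1485 0.0652] yaw -75.67 turn 0.005 shift x 0.005 y 0.789 z -0.013
tilt [ 1.1e-03  1.0e-04 -1.0e+00] F [ 1.   0.1 -2.1] w 0.0541 t 26.4667 j6 1.42
```

```bash
python3 -m inch '[[0,0.35,0,0],[0,0.25,0,0],[0,0.1,0,0],[0,0.05,0,0],[0,0,0,0],[0,0,0,0]]'; python3 -c "
from h import *
plan(.4968,.1482,.0336,-75.7)"
```

```text
clock: 26.97
eef_pos: [0.497, 0.1492, 0.0347]
orientation: [-1.317, 1.021, -1.022]
contact_force: [0.0, -0.4, -1.5]
width: 0.0542
at [0.497  0.1492 0.0347] yaw -75.58 turn 0.019 shift x 0.024 y 0.027 z -0.011
tilt [ 7.e-04  1.e-04 -1.e+00] F [ 0.  -0.4 -1.5] w 0.0542 t 26.9667 j6 1.42
```

```bash
python3 -m inch '[[0.01,0.03,-0.01,0],[0,0,0,0],[0,0,0,0]]'; python3 -c "
from h import *
plan(.4968,.1482,.0336,-75.7)"; python3 -m inch '[[0,0,0,0],[0,0,0,0],[0,0,0,0],[0,0,0,0],[0,0,0,0],[0,0,0,0],[0,-0.4,0,0],[0,-0.8,0,0]]' 80; python3 -m inch '[[0,-1,0,0],[0,-1,0,0],[0,-1,0,0],[0,-0.9,0,0],[0,0,0,0],[0,0,0,0],[0,0,0,0]]' 100; python3 look.py wrist w20; python3 -c "
from h import *
tiles(read_camera('wrist'),.046)
plan(.48,-.077,.25,-85.1)"
```

```text
clock: 27.22
eef_pos: [0.497, 0.1488, 0.0336]
orientation: [-1.317, 1.021, -1.023]
contact_force: [0.5, 0.6, 1.0]
width: 0.054
at [0.497  0.1488 0.0336] yaw -75.58 turn 0.02 shift x 0.013 y 0.001 z -0.007
tilt [ 1.5e-03  1.0e-04 -1.0e+00] F [0.5 0.6 1. ] w 0.054 t 27.2167 j6 1.41
clock: 27.88
eef_pos: [0.4927, 0.1482, 0.0774]
orientation: [-1.325, 1.029, -1.017]
contact_force: [-0.6, -0.5, -0.5]
width: 0.0685
clock: 28.47
eef_pos: [0.4959, 0.1487, 0.2365]
orientation: [-1.318, 1.022, -1.021]
contact_force: [-0.5, 0.9, 0.6]
width: 0.0852
at [0.4953 0.1486 0.2353] yaw -75.59 turn 0.0 shift x 0.000 y -0.000 z 0.000
tilt [-3.2e-03 -3.0e-04 -1.0e+00] F [-0.1  0.   0.6] w 0.0856 t 28.5167 j6 1.41
0.61 [496.5 148.4] [56.7 56.7] 14.42 [0.4974 0.1489] [114. 123. 162.]
at [0.4952 0.1486 0.2346] yaw -75.59 turn 1.586 shift x 5.586 y -0.384 z -0.859
tilt [-4.4e-03 -4.0e-04 -1.0e+00] F [-0.8 -0.2 -0.2] w 0.0856 t 28.6167 j6 1.41
```

View pics/w20.png

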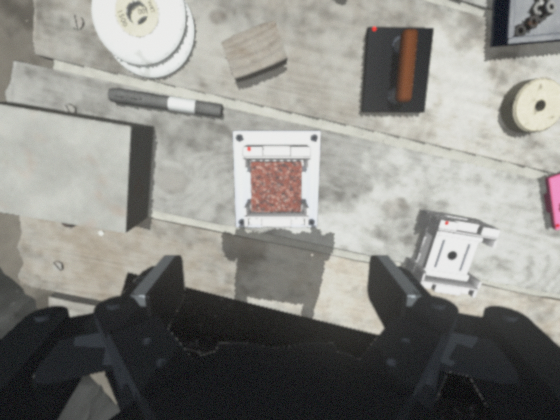

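```bash
python3 -m inch '[[0,0,0,0.8],[0,0,0,0.8],[0.93,0,-0.14,0],[0.93,0,-0.14,0],[0.93,0,-0.14,0],[0.93,0,-0.14,0],[0.93,0,-0.14,0],[0.93,0,-0.14,0]]'; python3 -m inch '[[0,0.8,-0.3,0],[0,0.9,0,0],[0,0.8,0,0],[0,0.5,0,0],[0,0,0,0],[0,0,0,0],[0,0,0,0]]';  python3 -c "
from h import *
p=read_camera('wrist'); cv2.imwrite('pics/w21.png',p['pixels'])
q,h=hole(p,pix(p,[[.4668,-.0778,.038]])[0],12,z=.038); print(q,h); plan(h[0],h[1],.0179,-85.1)"
```

```text
clock: 29.28
eef_pos: [0.4805, -0.0779, 0.2354]
orientation: [-1.249, 1.149, -1.145]
contact_force: [0.9, 0.7, -0.3]
width: 0.0854
clock: 29.87
eef_pos: [0.4703, -0.0777, 0.1179]
orientation: [-1.247, 1.146, -1.148]
contact_force: [-0.9, 0.8, 0.3]
width: 0.085
[275.45191788 220.5167477 ] [ 0.46685988 -0.07788142  0.038     ]
at [ 0.4708 -0.0779  0.1187] yaw -85.17 turn -0.012 shift x -0.009 y 2.519 z -0.099
tilt [ 0.0026 -0.001  -1.    ] F [-0.4 -1.2  0.2] w 0.0852 t 29.9167 j6 1.11
```

View pics/w21.png

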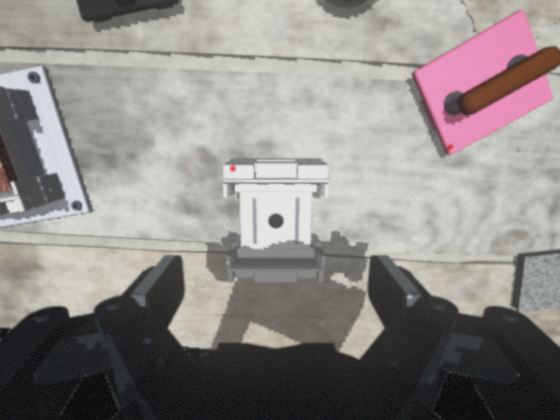

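```bash
python3 -m inch '[[-0.01,0.7,-0.1,0],[0,0.7,0,0],[0,0.7,0,0],[0,0.4,0,0],[0,0,0,0],[0,0,0,0],[0,0,0,0],[0,0,0,0]]'; python3 -c "
from h import *
plan(.4668,-.0778,.0179,-85.1)"
```

```text
clock: 30.58
eef_pos: [0.4677, -0.0782, 0.0194]
orientation: [-1.246, 1.143, -1.15]
contact_force: [0.1, 0.2, 0.0]
width: 0.0854
at [ 0.4677 -0.0782  0.0194] yaw -85.17 turn -0.012 shift x -0.012 y 0.039 z -0.021
tilt [ 0.0045 -0.0018 -1.    ] F [0.1 0.2 0. ] w 0.0854 t 30.5833 j6 1.11
```

```bash
python3 -m inch '[[0,0.02,0,0],[0,0,0,0],[0,0,0,0],[0,0,0,0],[0,0,0,0],[0,0,0,0],[0,0,0,0],[0,0,0,0]]' 0 60; python3 -m inch '[[0,0,0,0],[0,0,0,0],[0,0,0,0]]'; python3 -c "
from h import *
plan()";  python3 -m inch '[[0,-0.2,0,0],[0,-0.3,0,0],[0,-0.5,0,0],[0,-0.7,0,0],[0,-0.8,0,0],[0,0,0,-0.8],[0,0,0,-0.8],[0,0,0,0]]'; python3 -c "
from h import *
plan(.4953,.1478,.09,-75.7)
p=read_camera('wrist'); cv2.imwrite('pics/w22.png',p['pixels']); print(inhand(p,(276,278),.0201))"
```

```text
clock: 31.25
eef_pos: [0.4663, -0.0778, 0.0175]
orientation: [-1.248, 1.146, -1.148]
contact_force: [-1.7, 0.4, 5.1]
width: 0.0524
clock: 31.5
eef_pos: [0.4662, -0.0778, 0.0175]
orientation: [-1.248, 1.146, -1.148]
contact_force: [-1.5, 0.4, 5.3]
width: 0.0525
at [ 0.4662 -0.0778  0.0175] yaw -85.17 turn 0.0 shift x 0.000 y -0.000 z 0.000
tilt [ 8.e-04 -6.e-04 -1.e+00] F [-1.5  0.4  5.3] w 0.0525 t 31.5 j6 1.11
clock: 32.17
eef_pos: [0.4658, -0.0775, 0.1173]
orientation: [-1.318, 1.02, -1.022]
contact_force: [0.5, 0.8, -1.0]
width: 0.0526
at [ 0.4658 -0.0775  0.1173] yaw -75.5 turn 0.033 shift x -5.276 y 0.682 z 2.106
tilt [ 1.4e-03 -5.0e-04 -1.0e+00] F [ 0.5  0.8 -1. ] w 0.0526 t 32.1667 j6 0.94
(array([275.85799651, 279.59144632]), array([  0.27, -20.1 ,   0.54]))
```

View pics/w22.png

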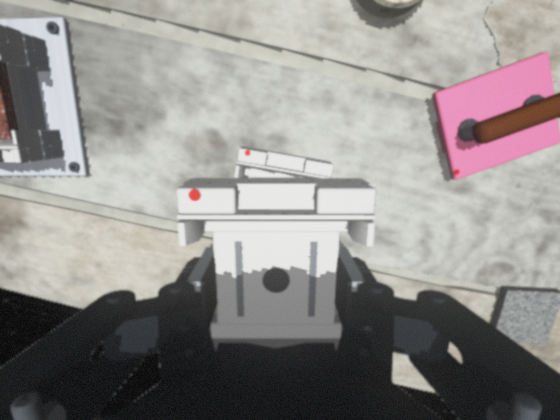

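```bash
python3 -m inch '[[-0.75,0,0.3,0.03],[-0.75,0,0.3,0],[-0.75,0,0.3,0],[-0.75,0,0.3,0],[-0.75,0,0.3,0],[-0.75,0,0.3,0],[-0.75,0,0.3,0],[0,0,0,0]]'; python3 -m inch '[[0,0,0,0],[0,0.3,0,0],[0,0,0,0],[0,0,0,0]]'; python3 -c "
from h import *
plan(.4952,.1480,.07,-75.7)
p=read_camera('wrist'); cv2.imwrite('pics/w23.png',p['pixels']); print(inhand(p,(276,278),.0205))"
```

```text
clock: 32.88
eef_pos: [0.4949, 0.1511, 0.1159]
orientation: [-1.316, 1.024, -1.021]
contact_force: [0.8, -0.2, -1.2]
width: 0.0527
clock: 33.22
eef_pos: [0.494, 0.1456, 0.1026]
orientation: [-1.318, 1.028, -1.024]
contact_force: [-0.5, -0.8, -0.6]
width: 0.0526
at [0.494  0.1456 0.1026] yaw -75.89 turn -0.032 shift x -0.052 y 0.814 z 0.044
tilt [-3.7e-03 -5.0e-04 -1.0e+00] F [-0.5 -0.8 -0.6] w 0.0526 t 33.2167 j6 1.41
(array([275.82570593, 279.27646156]), array([ -0.03, -20.5 ,   0.76]))
```

View pics/w23.png

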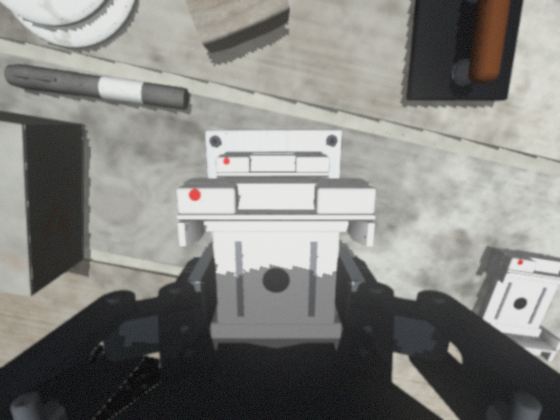

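```bash
python3 -m inch '[[-0.05,0.5,0.04,-0.03],[0,0.5,0,0],[0,0.15,0,0],[0,0,0,0],[0,0,0,0],[0,0,0,0]]'; python3 -c "
from h import *
plan(.4951,.1480,.0385,-75.7)"
```

```text
clock: 33.77
eef_pos: [0.4973, 0.1489, 0.0595]
orientation: [-1.316, 1.021, -1.023]
contact_force: [-0.4, -0.6, -1.3]
width: 0.053
at [0.4973 0.1489 0.0595] yaw -75.62 turn 0.013 shift x 0.007 y 0.524 z -0.060
tilt [ 2.e-03  2.e-04 -1.e+00] F [-0.4 -0.6 -1.3] w 0.053 t 33.7667 j6 1.42
```

```bash
python3 -m inch '[[0.007,0.2,-0.03,0.01],[0,0.05,0,0],[0,0,0,0],[0,0,0,0],[0,0,0,0],[0,0,0,0],[0,0,0,0]]'; python3 -c "
from h import *
plan(.4951,.1480,.0385,-75.7)"
```

```text
clock: 34.35
eef_pos: [0.4955, 0.1486, 0.0485]
orientation: [-1.317, 1.022, -1.023]
contact_force: [-0.5, 0.4, -0.9]
width: 0.0524
at [0.4955 0.1486 0.0485] yaw -75.64 turn 0.01 shift x 0.011 y 0.250 z -0.013
tilt [ 5.e-04  0.e+00 -1.e+00] F [-0.5  0.4 -0.9] w 0.0524 t 34.35 j6 1.42
```

```bash
python3 -m inch '[[0.01,0.05,-0.01,0.01],[0,0.05,0,0],[0,0.04,0,0],[0,0,0,0],[0,0,0,0]]'; python3 -c "
from h import *
plan(.4951,.1480,.0385,-75.7)";  python3 -m inch '[[0,0.04,0,0],[0,0.04,0,0],[0,0.02,0,0],[0,0,0,0],[0,0,0,0]]'; python3 -c "
from h import *
plan(.4951,.1480,.0385,-75.7)"
```

```text
clock: 34.77
eef_pos: [0.495, 0.148, 0.0427]
orientation: [-1.317, 1.023, -1.023]
contact_force: [-0.6, 0.2, 0.7]
width: 0.0526
at [0.495  0.148  0.0427] yaw -75.71 turn -0.001 shift x 0.001 y 0.105 z 0.002
tilt [-0. -0. -1.] F [-0.6  0.2  0.7] w 0.0526 t 34.7667 j6 1.42
clock: 35.18
eef_pos: [0.4952, 0.1481, 0.0423]
orientation: [-1.319, 1.025, -1.022]
contact_force: [-9.9, -1.1, 22.1]
width: 0.0523
at [0.4952 0.1481 0.0423] yaw -75.66 turn 0.006 shift x 0.001 y 0.095 z -0.004
tilt [-2.6e-03 -7.0e-04 -1.0e+00] F [-9.9 -1.1 22.1] w 0.0523 t 35.1833 j6 1.42
```

```bash
python3 -m inch '[[0,-0.1,0,0],[0,-0.4,0,0],[0,-0.3,0,0],[0,0,0,0],[0,0,0,0],[0,0,0,0],[0,0,0,0],[0,0,0,0]]'; python3 -c "
from h import *
p=read_camera('wrist'); cv2.imwrite('pics/w24.png',p['pixels']); plan(.4951,.1480,.0385,-75.7); print(inhand(p,(276,278),.0205))
cv2.imwrite('pics/w24c.png',cv2.resize(p['pixels'][120:230,170:380],None,fx=3.8,fy=3.8,interpolation=cv2.INTER_CUBIC))
s=read_camera('scene'); c=pix(s,[[.496,.148,.05]])[0].astype(int); cv2.imwrite('pics/s24c.png',cv2.resize(s['pixels'][c[1]-60:c[1]+60,c[0]-75:c[0]+75],None,fx=5,fy=5,interpolation=cv2.INTER_CUBIC))"
```

```text
clock: 35.85
eef_pos: [0.4943, 0.1479, 0.0697]
orientation: [-1.318, 1.025, -1.023]
contact_force: [0.3, -0.2, -1.7]
width: 0.0523
at [0.4944 0.148  0.0698] yaw -75.71 turn -0.001 shift x 0.003 y 0.784 z 0.017
tilt [-1.5e-03 -1.0e-04 -1.0e+00] F [-0.2  0.3 -1.2] w 0.0525 t 35.9 j6 1.42
(array([275.86123906, 279.39890891]), array([  0.05, -20.5 ,   0.85]))
```

View pics/w24c.png

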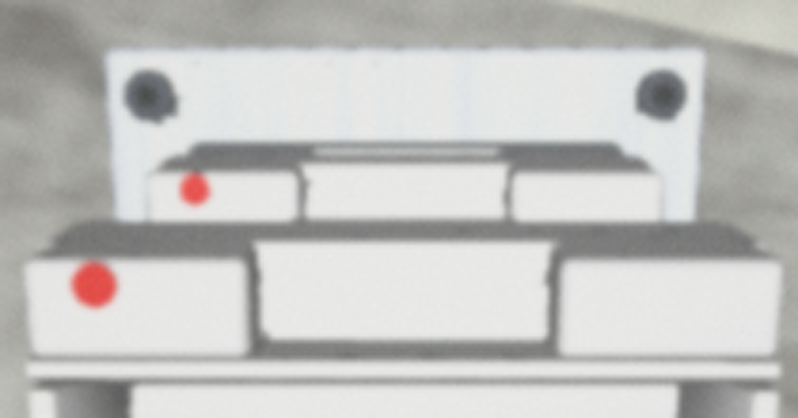

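View pics/s24c.png

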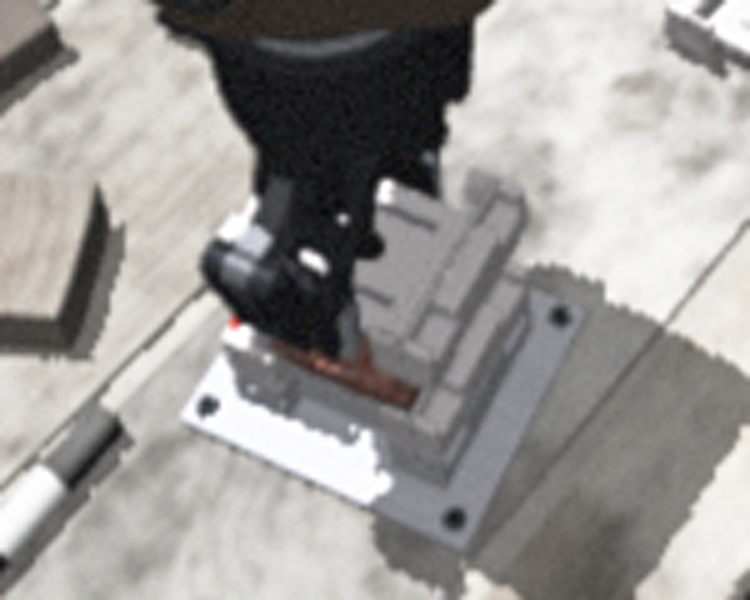

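Run:
```python
from h import *
p=read_camera("wrist"); g=cv2.cvtColor(p["pixels"],cv2.COLOR_BGR2GRAY); s,M=st()
def ax(e,z): P=(rayplane(p,e,z)-s['eef_pos'])@M*1000; return np.median(P[:,2]).round(2),np.degrees(np.polyfit(P[:,0],P[:,2],1)[0]).round(2)
def la(e,z): P=(rayplane(p,e,z)-s['eef_pos'])@M*1000; return np.median(P[:,0]).round(2)
z1=.051; z2=s['eef_pos'][2]+.0355
cols1=[(212,246),(307,342)]; cols2=[(185,232),(320,372)]
print('tray1 front',[ax(edge_rows(g,a,b,159,169,1,1),z1) for a,b in cols1])
print('tray2 front',[ax(edge_rows(g,a,b,181,193,1,1),z2) for a,b in cols2])
print('foot front',ax(edge_rows(g,205,350,128,138,1,1),.006))
print('tray1 lat',la(edge_rows(g,167,176,204,215,1),z1),la(edge_rows(g,167,176,338,350,-1),z1))
print('tray2 lat',la(edge_rows(g,192,208,171,183,1),z2),la(edge_rows(g,192,208,369,381,-1),z2))
print('foot lat',la(edge_rows(g,138,160,192,206,1),.006),la(edge_rows(g,138,160,348,362,-1),.006))
```

```text
tray1 front [(np.float64(45.82), np.float64(-0.06)), (np.float64(45.75), np.float64(-0.6))]
tray2 front [(np.float64(44.71), np.float64(-0.95)), (np.float64(44.65), np.float64(-0.13))]
foot front (np.float64(61.14), np.float64(0.03))
tray1 lat -34.68 34.99
tray2 lat -35.4 35.25
foot lat -51.13 51.6
```

```bash
python3 -m inch '[[0.005,0.3,0.026,0],[0,0.2,0,0],[0,0.1,0,0],[0,0,0,0],[0,0,0,0],[0,0,0,0],[0,0,0,0],[0,0,0,0]]'; python3 -c "
from h import *
plan(.4954,.1482,.0428,-75.7)"
```

```text
clock: 36.67
eef_pos: [0.4964, 0.1481, 0.0471]
orientation: [-1.316, 1.023, -1.024]
contact_force: [0.1, 1.2, -1.3]
width: 0.0526
at [0.4964 0.1481 0.0471] yaw -75.7 turn -0.0 shift x -0.008 y 0.108 z -0.024
tilt [ 9.e-04  0.e+00 -1.e+00] F [ 0.1  1.2 -1.3] w 0.0526 t 36.6667 j6 1.42
```

```bash
python3 -m inch '[[0,0.05,-0.01,0],[0,0.05,0,0],[0,0,0,0],[0,0,0,0],[0,0,0,0]]'; python3 -c "
from h import *
plan(.4954,.1482,.0428,-75.7)"
```

```text
clock: 37.08
eef_pos: [0.4958, 0.148, 0.0427]
orientation: [-1.317, 1.023, -1.024]
contact_force: [-0.4, 0.4, -0.7]
width: 0.0524
at [0.4958 0.148  0.0427] yaw -75.7 turn -0.0 shift x -0.007 y -0.002 z -0.008
tilt [ 3.e-04  0.e+00 -1.e+00] F [-0.4  0.4 -0.7] w 0.0524 t 37.0833 j6 1.42
```

```bash
python3 -m inch '[[0,0,0,0],[0,-0.02,0,0],[0,0,0,0],[0,0,0,0],[0,0,0,0],[0,0,0,0],[0,0,0,0]]' 80; python3 look.py wrist w25
```

```text
clock: 37.67
eef_pos: [0.4956, 0.148, 0.0435]
orientation: [-1.317, 1.023, -1.023]
contact_force: [0.1, -0.3, -0.0]
width: 0.0685
at [0.4956 0.148  0.0435] yaw -75.71 turn 0.0 shift x 0.000 y -0.000 z 0.000
tilt [-0. -0. -1.] F [0.6 0.3 0.5] w 0.0683 t 37.7167 j6 1.42
```

View pics/w25.png

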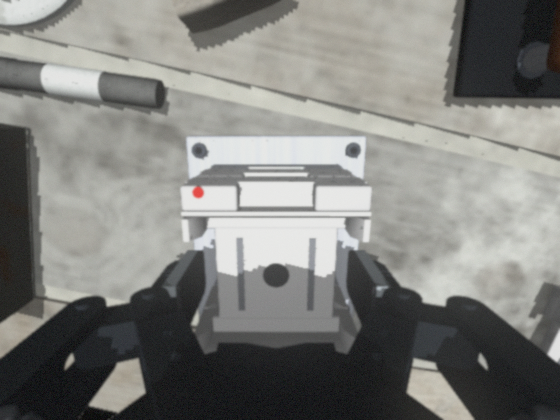

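```bash
cat > lev.py <<'E'
from h import *
import sys
# heights of regions (tray frame mm) using wrist depth: floor patches, front rim patches
z0=float(sys.argv[1])
p=read_camera("wrist"); X,uv=world(p)
u=np.array([np.cos(np.radians(14.3)),np.sin(np.radians(14.3))]);n=np.array([-u[1],u[0]])
d=X[:,:2]-[.4962,.148]; a=d@u*1000;b=d@n*1000
for nm,(a0,a1,b0,b1) in dict(rimF_L=(36,42,18,34),rimF_R=(36,42,-34,-18),notchF=(36,42,-11,11),floorF=(12,26,-18,18),floorM=(-12,-6,-18,18),floorL=(-10,20,16,24),floorR=(-10,20,-24,-16),rimB=(-42,-36,-10,10)).items():
    m=(a>a0)&(a<a1)&(b>b0)&(b<b1); print(nm,m.sum(),'z',(np.median(X[m,2])*1000-z0).round(2) if m.sum()>5 else None)
E
python3 lev.py 44
```

```text
rimF_L 664 z 30.08
rimF_R 656 z 30.03
notchF 801 z 21.52
floorF 8240 z 95.29
floorM 902 z 15.13
floorL 3940 z 85.97
floorR 3935 z 85.7
rimB 0 z None
```

```bash
python3 -m inch '[[0,-0.7,0,0],[0,-1,0,0],[0,-1,0,0],[0,-1,0,0],[0,0,0,0]]' 100; python3 -c "
from h import *
plan(.43,-.333,.2,-79)"
```

```text
clock: 38.18
eef_pos: [0.5008, 0.1486, 0.2015]
orientation: [-1.305, 1.011, -1.032]
contact_force: [2.2, 0.6, 1.1]
width: 0.0857
at [0.5008 0.1486 0.2015] yaw -75.69 turn 0.551 shift x 11.481 y 0.037 z -4.036
tilt [ 0.0172  0.0016 -0.9998] F [2.2 0.6 1.1] w 0.0857 t 38.1833 j6 1.42
```

```bash
python3 -m inch '[[0.95,0,-0.33,0.55],[0.95,0,-0.33,0],[0.95,0,-0.33,0],[0.95,0,-0.33,0],[0.95,0,-0.33,0],[0.95,0,-0.33,0],[0.95,0,-0.33,0],[0.95,0,-0.33,0]]'; python3 -m inch '[[0.95,0,-0.33,0],[0.95,0,-0.33,0],[0.95,0,-0.33,0],[0.95,0,-0.33,0],[0,0.2,0,0],[0,0,0,0],[0,0,0,0],[0,0,0,0]]'; python3 -c "
from h import *
p=read_camera('wrist'); cv2.imwrite('pics/w26.png',p['pixels']); tiles(p)
plan(.43,-.333,.2,-79)"
```

```text
clock: 38.85
eef_pos: [0.4516, -0.1727, 0.1915]
orientation: [-1.294, 1.066, -1.067]
contact_force: [0.6, -0.2, -1.2]
width: 0.0859
clock: 39.52
eef_pos: [0.4295, -0.3288, 0.1831]
orientation: [-1.294, 1.067, -1.065]
contact_force: [-0.0, -0.4, 0.3]
width: 0.0853
0.92 [ 564.6 -358.9] [57.9 57.6] 28.21 [ 0.5653 -0.3589] [195. 196. 193.]
0.82 [ 421.6 -336.2] [57.3 56.2] 11.07 [ 0.4217 -0.3362] [186. 187. 184.]
at [ 0.4299 -0.3288  0.1836] yaw -78.89 turn 0.018 shift x 0.103 y -0.409 z -0.017
tilt [ 1.e-04 -0.e+00 -1.e+00] F [-0.7  0.6  0.1] w 0.0854 t 39.6167 j6 0.54
```

View pics/w26.png

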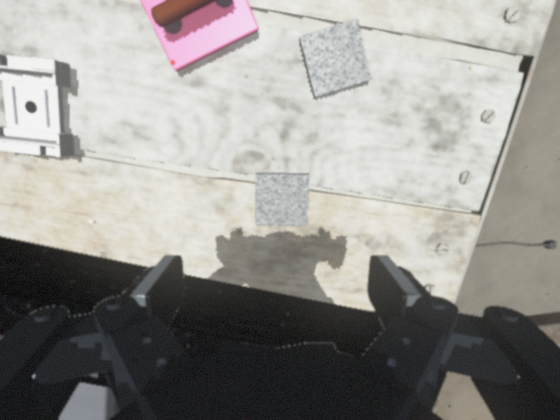

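```bash
python3 -c "
from h import *
plan(.4216,-.3361,.03,-78.93)"
```

```text
at [ 0.4299 -0.3288  0.1836] yaw -78.89 turn 0.006 shift x 0.139 y 3.841 z -0.238
tilt [ 1.e-04 -0.e+00 -1.e+00] F [-0.7  0.6  0.1] w 0.0854 t 39.6167 j6 0.54
```

```bash
python3 -m inch '[[0.14,0,-0.24,0],[0,0.9,0,0],[0,0.9,0,0],[0,0.8,0,0],[0,0.4,0,0],[0,0,0,0],[0,0,0,0],[0,0,0,0]]' 80; python3 -c "
from h import *
p=read_camera('wrist'); cv2.imwrite('pics/w27.png',p['pixels']); tiles(p)
plan(.4216,-.3361,-.0024,-78.93)"
```

```text
clock: 40.28
eef_pos: [0.4219, -0.3384, 0.0653]
orientation: [-1.295, 1.064, -1.069]
contact_force: [-0.8, -0.1, 1.2]
width: 0.0685
0.95 [ 554.3 -364.1] [35.9 57.5] 25.47 [ 0.5511 -0.3628] [168. 168. 165.]
0.55 [ 421.6 -336.1] [56.9 56.6] 10.94 [ 0.4225 -0.3361] [152. 153. 150.]
at [ 0.4222 -0.3388  0.0659] yaw -78.99 turn -0.009 shift x -0.069 y 1.708 z -0.003
tilt [ 0.0028 -0.0035 -1.    ] F [0.  0.6 0.3] w 0.0685 t 40.3833 j6 0.52
```

View pics/w27.png

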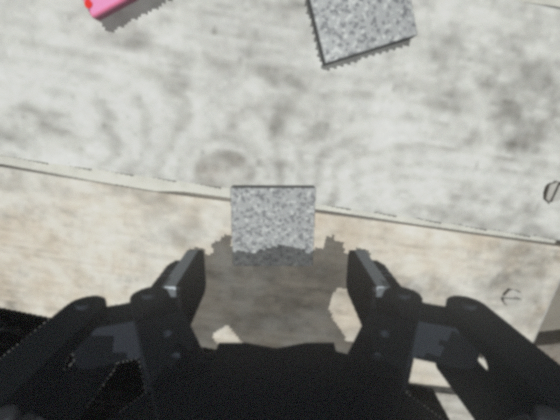

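```bash
python3 -m inch '[[-0.07,0.4,0,0],[0,0.6,0,0],[0,0.4,0,0],[0,0.2,0,0],[0,0,0,0],[0,0,0,0],[0,0,0,0]]'; python3 -c "
from h import *
plan(.4216,-.3361,-.0024,-78.93)"
```

```text
clock: 40.97
eef_pos: [0.4215, -0.3358, 0.0012]
orientation: [-1.294, 1.064, -1.069]
contact_force: [0.8, -0.4, 1.0]
width: 0.0683
at [ 0.4215 -0.3358  0.0012] yaw -79.0 turn -0.012 shift x 0.007 y 0.090 z 0.000
tilt [ 0.0021 -0.0024 -1.    ] F [ 0.8 -0.4  1. ] w 0.0683 t 40.9667 j6 0.52
```

```bash
python3 -m inch '[[0.005,0.075,0,0],[0,0,0,0],[0,0,0,0]]';python3 -m inch '[[0,0,0,0],[0,0,0,0],[0,0,0,0],[0,0,0,0],[0,0,0,0],[0,0,0,0],[0,0,0,0],[0,0,0,0]]' 0 60; python3 tih.py
```

```text
clock: 41.22
eef_pos: [0.4208, -0.3352, -0.003]
orientation: [-1.294, 1.066, -1.067]
contact_force: [-0.0, -0.5, 0.0]
width: 0.0685
clock: 41.88
eef_pos: [0.4212, -0.3356, -0.0026]
orientation: [-1.294, 1.065, -1.068]
contact_force: [-0.6, 0.1, 5.5]
width: 0.0544
[[275.8 214.9]
 [275.8 324.7]]
edge 1 sgn 1 tool z mm 27.31 sd 0.12 slope deg -0.02
edge 1 sgn -1 tool z mm 29.82 sd 0.02 slope deg 0.01
edge -1 sgn 1 tool z mm -28.11 sd 2.41 slope deg -2.19
edge -1 sgn -1 tool z mm -25.85 sd 3.92 slope deg -1.76
at [ 0.4212 -0.3356 -0.0026] yaw -79.01 turn 0.0 shift x 0.000 y -0.000 z 0.000
tilt [ 0.0011 -0.0013 -1.    ] F [-0.6 -0.3  5.8] w 0.0545 t 41.9333 j6 0.52
```

View pics/tih.png

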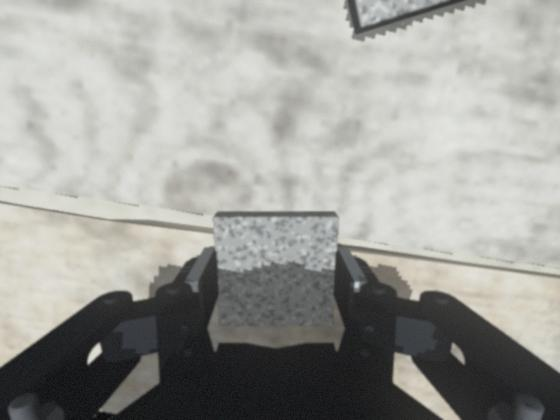

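```bash
python3 -m inch '[[0,-0.3,0,0],[0,-0.7,0,0],[0,-0.8,0,0],[0,-0.8,0,0],[0,-0.5,0,0],[0,0,0,-0.55],[0,0,0,0]]'; python3 -c "
from h import *
plan(.4968,.1483,.09,-75.7)"; python3 look.py wrist w28
```

```text
clock: 42.52
eef_pos: [0.4211, -0.3354, 0.1225]
orientation: [-1.318, 1.02, -1.025]
contact_force: [-1.1, 0.2, -1.6]
width: 0.0541
at [ 0.4211 -0.3354  0.1225] yaw -75.64 turn 0.01 shift x -11.249 y 0.813 z 4.821
tilt [ 0.0021 -0.0025 -1.    ] F [-1.1  0.2 -1.6] w 0.0541 t 42.5167 j6 0.46
at [ 0.4203 -0.3345  0.1209] yaw -75.76 turn 0.0 shift x 0.000 y -0.000 z 0.000
tilt [ 0.e+00 -1.e-04 -1.e+00] F [-0.7 -0.1 -1.8] w 0.054 t 42.5667 j6 0.46
```

View pics/w28.png

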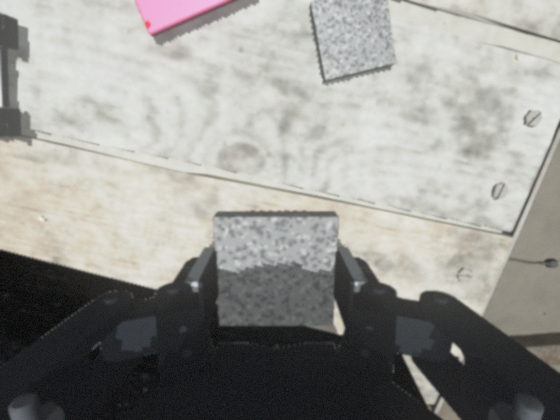

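```bash
python3 -m inch '[[-0.86,0,0.37,0],[-0.86,0,0.37,0],[-0.86,0,0.37,0],[-0.86,0,0.37,0],[-0.86,0,0.37,0],[-0.86,0,0.37,0],[-0.86,0,0.37,0],[-0.86,0,0.37,0]]'; python3 -m inch '[[-0.86,0,0.37,0],[-0.86,0,0.37,0],[-0.86,0,0.37,0],[-0.86,0,0.37,0],[-0.86,0,0.37,0],[0,0,0,0],[0,0,0,0],[0,0,0,0]]';  python3 -c "
from h import *
plan(.4968,.1483,.09,-75.7)"; python3 look.py wrist w29
```

```text
clock: 43.23
eef_pos: [0.4659, -0.0368, 0.1189]
orientation: [-1.318, 1.028, -1.022]
contact_force: [0.2, -0.1, -1.4]
width: 0.054
clock: 43.9
eef_pos: [0.4953, 0.1459, 0.119]
orientation: [-1.32, 1.026, -1.022]
contact_force: [-0.4, -1.0, -1.6]
width: 0.0542
at [0.4953 0.1459 0.119 ] yaw -75.69 turn 0.001 shift x -0.049 y 0.725 z 0.050
tilt [-3.3e-03 -7.0e-04 -1.0e+00] F [-0.4 -1.  -1.6] w 0.0542 t 43.9 j6 1.41
at [0.4956 0.1453 0.1193] yaw -75.76 turn 0.0 shift x 0.000 y -0.000 z 0.000
tilt [-2.7e-03 -6.0e-04 -1.0e+00] F [-1.1 -0.1 -0.9] w 0.0545 t 43.95 j6 1.41
```

View pics/w29.png

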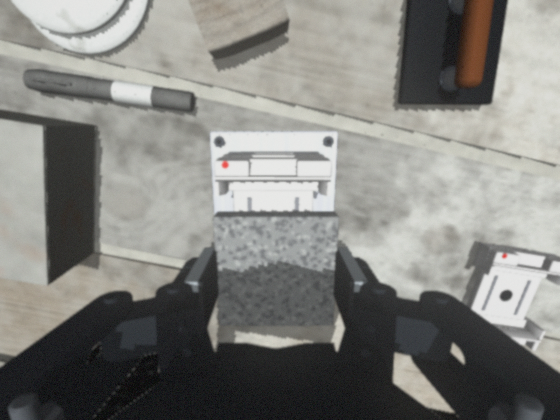

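```bash
python3 -m inch '[[-0.055,0.4,0.035,-0.01],[0,0.4,0,0],[0,0,0,0],[0,0,0,0],[0,0,0,0],[0,0,0,0]]'; python3 -c "
from h import *
plan(.4968,.1483,.0564,-75.7)"
```

```text
clock: 44.45
eef_pos: [0.4982, 0.1479, 0.0896]
orientation: [-1.316, 1.022, -1.024]
contact_force: [-0.3, 0.2, -0.9]
width: 0.0539
at [0.4982 0.1479 0.0896] yaw -75.71 turn -0.002 shift x -0.018 y 0.829 z -0.032
tilt [ 1.8e-03  1.0e-04 -1.0e+00] F [-0.3  0.2 -0.9] w 0.0539 t 44.45 j6 1.41
```

```bash
python3 -m inch '[[-0.015,0.35,-0.02,0],[0,0.25,0,0],[0,0.1,0,0],[0,0,0,0],[0,0,0,0],[0,0,0,0]]'; python3 -c "
from h import *
plan(.4968,.1483,.0564,-75.7)"
```

```text
clock: 44.95
eef_pos: [0.4969, 0.1489, 0.061]
orientation: [-1.317, 1.022, -1.023]
contact_force: [-0.2, -0.2, -0.8]
width: 0.054
at [0.4969 0.1489 0.061 ] yaw -75.64 turn 0.009 shift x 0.013 y 0.115 z -0.007
tilt [ 8.e-04  1.e-04 -1.e+00] F [-0.2 -0.2 -0.8] w 0.054 t 44.95 j6 1.42
```

```bash
python3 -m inch '[[0.01,0.08,0,0],[0,0.04,0,0],[0,0,0,0],[0,0,0,0]]'; python3 -c "
from h import *
plan(.4968,.1483,.0564,-75.7)"; python3 -m inch '[[0,0,0,0],[0,0,0,0],[0,0,0,0],[0,0,0,0],[0,0,0,0],[0,0,0,0],[0,-0.4,0,0],[0,-0.8,0,0]]' 80; python3 -m inch '[[0,-1,0,0],[0,-1,0,0],[0,-1,0,0],[0,-0.4,0,0],[0,0,0,0],[0,0,0,0],[0,0,0,0]]' 100; python3 look.py wrist w30; python3 -c "
from h import *
p=read_camera('wrist'); tiles(p,.069)
X,uv=world(p); d=X[:,:2]-[.4965,.1483]; m=(abs(d)<.018).all(1); print('tile top z (exp 69)',np.percentile(X[m,2],[5,50,95])*1000)
plan(.472,-.077,.13,-85.1)"
```

```text
clock: 45.28
eef_pos: [0.4972, 0.1485, 0.0564]
orientation: [-1.317, 1.022, -1.023]
contact_force: [-1.6, -0.7, 3.1]
width: 0.0541
at [0.4972 0.1485 0.0564] yaw -75.64 turn 0.01 shift x 0.002 y 0.001 z -0.010
tilt [ 1.1e-03 -1.0e-04 -1.0e+00] F [-1.6 -0.7  3.1] w 0.0541 t 45.2833 j6 1.41
clock: 45.95
eef_pos: [0.493, 0.148, 0.0999]
orientation: [-1.324, 1.03, -1.018]
contact_force: [-0.0, -0.2, 0.5]
width: 0.068
clock: 46.53
eef_pos: [0.4956, 0.1483, 0.2379]
orientation: [-1.319, 1.025, -1.021]
contact_force: [-0.6, -0.4, -0.3]
width: 0.0853
at [0.4953 0.1483 0.2372] yaw -75.65 turn 0.0 shift x 0.000 y -0.000 z 0.000
tilt [-4.3e-03 -4.0e-04 -1.0e+00] F [-0.6  0.7 -0.4] w 0.0856 t 46.5833 j6 1.41
0.72 [497.7 148.7] [56.5 55.8] 14.35 [0.4979 0.1488] [175. 175. 172.]
0.34 [508.5 151. ] [100.6  87.7] 14.35 [0.523  0.1539] [223. 223. 221.]
tile top z (exp 69) [ 68.966662   322.17469948 337.54927756]
at [0.4954 0.1483 0.2372] yaw -75.65 turn 1.575 shift x 5.562 y 2.680 z -1.065
tilt [-4.4e-03 -4.0e-04 -1.0e+00] F [ 0.3 -0.9 -0. ] w 0.0855 t 46.6833 j6 1.41
```

View pics/w30.png

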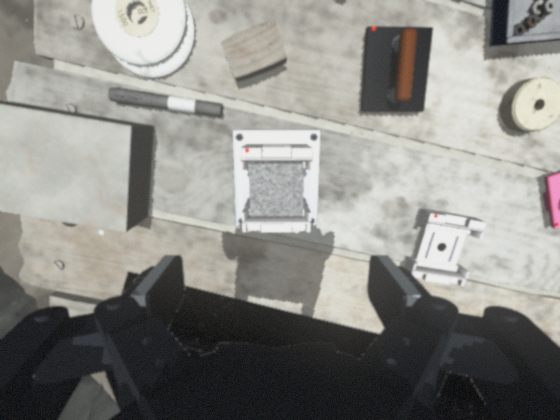

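```bash
python3 -m inch '[[0,0,0,0.8],[0,0,0,0.8],[0.93,0,-0.15,0],[0.93,0,-0.15,0],[0.93,0,-0.15,0],[0.93,0,-0.15,0],[0.93,0,-0.15,0],[0.93,0,-0.15,0]]'; python3 -m inch '[[0,0.9,-0.2,0],[0,0.9,0,0],[0,0.9,0,0],[0,0.4,0,0],[0,0,0,0],[0,0,0,0],[0,0,0,0],[0,0,0,0]]';  python3 -c "
from h import *
p=read_camera('wrist'); cv2.imwrite('pics/w31.png',p['pixels'])
q,h=hole(p,pix(p,[[.4668,-.0778,.015]])[0],12,z=.015); print(q,h); plan(h[0],h[1],.0,-85.1)"
```

```text
clock: 47.35
eef_pos: [0.4782, -0.0784, 0.2382]
orientation: [-1.248, 1.15, -1.146]
contact_force: [0.9, 1.0, -0.0]
width: 0.0853
clock: 48.02
eef_pos: [0.4727, -0.0781, 0.1176]
orientation: [-1.246, 1.145, -1.15]
contact_force: [0.3, 0.5, -0.8]
width: 0.0855
[274.66023967 215.40918524] [ 0.46679206 -0.07789411  0.015     ]
at [ 0.4727 -0.0781  0.1177] yaw -85.23 turn -0.022 shift x -0.017 y 2.942 z -0.146
tilt [ 0.0035 -0.0014 -1.    ] F [ 1.3 -0.4  0.5] w 0.0855 t 48.0667 j6 1.11
```

View pics/w31.png

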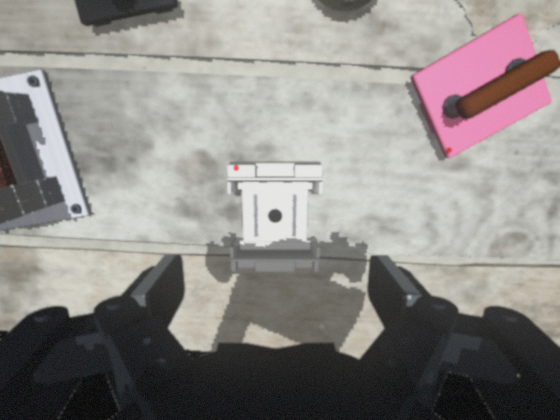

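```bash
python3 -m inch '[[-0.01,0.8,-0.13,-0.02],[0,0.8,0,0],[0,0.8,0,0],[0,0.4,0,0],[0,0,0,0],[0,0,0,0],[0,0,0,0],[0,0,0,0]]'; python3 -c "
from h import *
plan(.4668,-.0778,.0005,-85.1)"
```

```text
clock: 48.73
eef_pos: [0.4681, -0.0784, 0.006]
orientation: [-1.247, 1.142, -1.15]
contact_force: [-0.6, 0.1, -0.2]
width: 0.0854
at [ 0.4681 -0.0784  0.006 ] yaw -85.12 turn -0.003 shift x -0.018 y 0.137 z -0.031
tilt [ 0.0044 -0.0018 -1.    ] F [-0.6  0.1 -0.2] w 0.0854 t 48.7333 j6 1.11
```

```bash
python3 -m inch '[[-0.01,0.11,0,0],[0,0,0,0],[0,0,0,0],[0,0,0,0]]'; python3 -c "
from h import *
plan(.4668,-.0778,.0005,-85.1)"; python3 -m inch '[[0,0,0,0],[0,0,0,0],[0,0,0,0],[0,0,0,0],[0,0,0,0],[0,0,0,0],[0,0,0,0],[0,0,0,0]]' 0 60;  python3 -m inch '[[0,0,0,0],[0,0,0,0],[0,0,0,0]]'; python3 -c "
from h import *
plan()"
```

```text
clock: 49.07
eef_pos: [0.4661, -0.0773, -0.0004]
orientation: [-1.248, 1.146, -1.147]
contact_force: [-0.3, 0.2, -0.0]
width: 0.0855
at [ 4.661e-01 -7.730e-02 -4.000e-04] yaw -85.12 turn -0.004 shift x 0.013 y -0.023 z 0.016
tilt [ 4.e-04 -2.e-04 -1.e+00] F [-0.3  0.2 -0. ] w 0.0855 t 49.0667 j6 1.11
clock: 49.73
eef_pos: [0.4665, -0.0775, -0.0002]
orientation: [-1.248, 1.146, -1.147]
contact_force: [-0.6, 0.3, 4.5]
width: 0.0524
clock: 49.98
eef_pos: [0.4664, -0.0775, -0.0002]
orientation: [-1.248, 1.146, -1.147]
contact_force: [-0.9, 0.1, 5.5]
width: 0.0522
at [ 4.664e-01 -7.750e-02 -2.000e-04] yaw -85.12 turn 0.0 shift x 0.000 y -0.000 z 0.000
tilt [ 8.e-04 -3.e-04 -1.e+00] F [-0.9  0.1  5.5] w 0.0522 t 49.9833 j6 1.11
```

```bash
python3 -m inch '[[0,-0.2,0,0],[0,-0.3,0,0],[0,-0.7,0,0],[0,-0.8,0,0],[0,-0.8,0,0],[0,-0.6,0,-0.8],[0,0,0,-0.77],[0,0,0,0]]'; python3 -c "
from h import *
plan(.4953,.1480,.13,-75.7)
p=read_camera('wrist'); cv2.imwrite('pics/w32.png',p['pixels']); print(inhand(p,(276,274),.0152))"
```

```text
clock: 50.65
eef_pos: [0.4667, -0.0775, 0.1371]
orientation: [-1.317, 1.019, -1.025]
contact_force: [-0.3, -0.5, -1.1]
width: 0.052
at [ 0.4667 -0.0775  0.1371] yaw -75.62 turn 0.013 shift x -5.287 y 0.177 z 2.086
tilt [ 0.0033 -0.0014 -1.    ] F [-0.3 -0.5 -1.1] w 0.052 t 50.65 j6 0.94
(array([275.82574533, 274.85033525]), array([  0.68, -15.2 ,   0.41]))
```

View pics/w32.png

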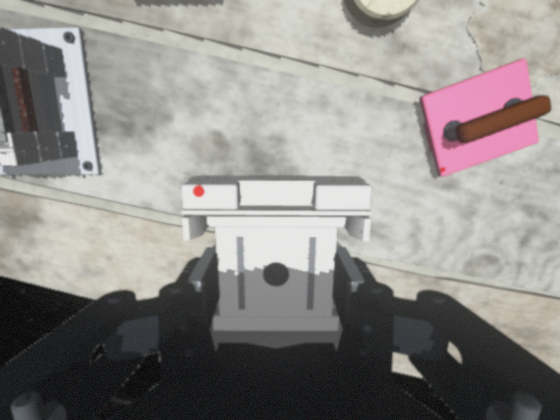

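```bash
python3 -m inch '[[-0.75,0,0.3,0.01],[-0.75,0,0.3,0],[-0.75,0,0.3,0],[-0.75,0,0.3,0],[-0.75,0,0.3,0],[-0.75,0,0.3,0],[-0.75,0,0.3,0],[0,0,0,0]]'; python3 -m inch '[[0,0,0,0],[0,0.3,0,0],[0,0,0,0],[0,0,0,0]]'; python3 -c "
from h import *
plan(.4953,.1480,.095,-75.7)
p=read_camera('wrist'); cv2.imwrite('pics/w33.png',p['pixels']); print(inhand(p,(276,274),.0152))"
```

```text
clock: 51.37
eef_pos: [0.4944, 0.1511, 0.1333]
orientation: [-1.318, 1.026, -1.02]
contact_force: [-0.6, -0.6, -1.2]
width: 0.0524
clock: 51.7
eef_pos: [0.4943, 0.1457, 0.1212]
orientation: [-1.319, 1.029, -1.024]
contact_force: [-0.3, 0.3, -1.5]
width: 0.0523
at [0.4943 0.1457 0.1212] yaw -75.89 turn -0.032 shift x -0.049 y 0.656 z 0.038
tilt [-4.2e-03 -5.0e-04 -1.0e+00] F [-0.3  0.3 -1.5] w 0.0523 t 51.7 j6 1.41
(array([275.83757632, 274.67452603]), array([ -0.05, -15.2 ,   0.27]))
```

View pics/w33.png

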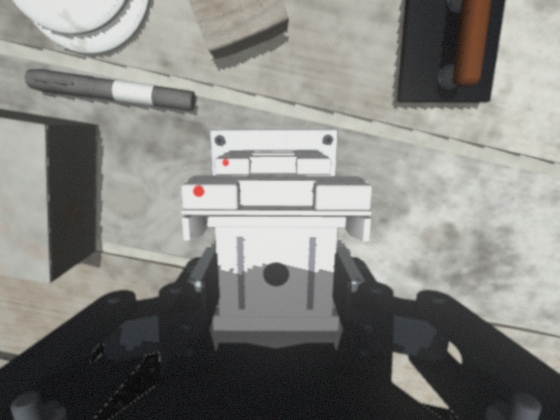

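```bash
python3 -m inch '[[-0.05,0.3,0.04,-0.03],[0,0.4,0,0],[0,0,0,0],[0,0,0,0],[0,0,0,0],[0,0,0,0],[0,0,0,0]]'
python3 - <<'E'
from h import *
plan(.4962,.1481,.0668,-75.7)
p=read_camera("wrist"); g=cv2.cvtColor(p["pixels"],cv2.COLOR_BGR2GRAY); s,M=st(); t=s['eef_pos']
cv2.imwrite('pics/w34.png',p['pixels'])
print(inhand(p,(276,274),.0152))
u=np.array([np.cos(np.radians(14.3)),np.sin(np.radians(14.3)),0]);n=np.array([-u[1],u[0],0])
def P(a,b,z,c=(.4965,.1482,0)): return np.array(c)+u*a/1e3+n*b/1e3+[0,0,z]
def ax(a,b,r,z): Q=(rayplane(p,edge_rows(g,a,b,r-6,r+7,1,1),z)-t)@M*1000; return np.median(Q[:,2]).round(2)
z2=.074; z3=t[2]+.0302
for nm,z,c in (('tray2',z2,(.4965,.1482,0)),('tray3',z3,t*[1,1,0])):
    L_=pix(p,[P(44,33,z,c),P(44,17,z,c)]); R_=pix(p,[P(44,-17,z,c),P(44,-33,z,c)])
    print(nm,L_.round(0).tolist(),[ax(int(q[0][0]),int(q[1][0]),int(q[0][1]),z) for q in (L_,R_)])
E
```

```text
clock: 52.33
eef_pos: [0.4975, 0.1493, 0.0962]
orientation: [-1.316, 1.021, -1.023]
contact_force: [0.3, -1.1, -1.4]
width: 0.0522
at [0.4975 0.1493 0.0962] yaw -75.6 turn 0.017 shift x 0.021 y 0.735 z -0.039
tilt [ 1.7e-03  2.0e-04 -1.0e+00] F [ 0.3 -1.1 -1.4] w 0.0522 t 52.3333 j6 1.42
(array([275.88114248, 274.85570275]), array([  0.1, -15.2,   0.4]))
tray2 [[216.0, 170.0], [246.0, 170.0]] [np.float64(42.68), np.float64(42.46)]
tray3 [[187.0, 187.0], [230.0, 187.0]] [np.float64(45.11), np.float64(44.82)]
```

View pics/w34.png

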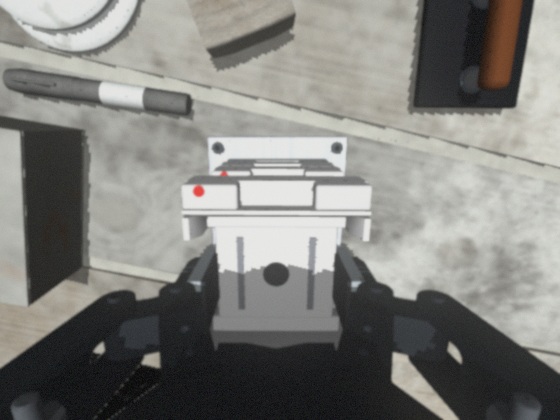

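```bash
python3 -m inch '[[0.01,0.3,-0.03,0.01],[0,0.15,0,0],[0,0,0,0],[0,0,0,0],[0,0,0,0],[0,0,0,0],[0,0,0,0]]'; python3 -c "
from h import *
plan(.4960,.1481,.0668,-75.7)"
```

```text
clock: 52.97
eef_pos: [0.496, 0.1486, 0.0776]
orientation: [-1.317, 1.022, -1.023]
contact_force: [0.2, 0.5, -1.8]
width: 0.052
at [0.496  0.1486 0.0776] yaw -75.64 turn 0.009 shift x 0.012 y 0.269 z -0.004
tilt [ 6.e-04  1.e-04 -1.e+00] F [ 0.2  0.5 -1.8] w 0.052 t 52.9667 j6 1.42
```

```bash
python3 -m inch '[[0.01,0.08,0,0.01],[0,0.05,0,0],[0,0.04,0,0],[0,0,0,0],[0,0,0,0],[0,0,0,0]]'; python3 -c "
from h import *
plan(.4960,.1481,.0668,-75.7)"
```

```text
clock: 53.47
eef_pos: [0.4959, 0.1482, 0.0705]
orientation: [-1.317, 1.024, -1.023]
contact_force: [0.1, 0.0, -1.2]
width: 0.0522
at [0.4959 0.1482 0.0705] yaw -75.71 turn -0.001 shift x 0.003 y 0.092 z 0.003
tilt [-0.  0. -1.] F [ 0.1  0.  -1.2] w 0.0522 t 53.4667 j6 1.42
```

```bash
python3 -m inch '[[0,0.05,0,0],[0,0.04,0,0],[0,0.03,0,0],[0,0.02,0,0],[0,0,0,0],[0,0,0,0]]'; python3 -c "
from h import *
plan(.4960,.1481,.0668,-75.7)"
```

```text
clock: 53.97
eef_pos: [0.496, 0.1482, 0.0668]
orientation: [-1.318, 1.024, -1.023]
contact_force: [-5.1, -0.4, 9.8]
width: 0.0524
at [0.496  0.1482 0.0668] yaw -75.69 turn 0.001 shift x 0.003 y -0.000 z -0.001
tilt [-1.1e-03 -3.0e-04 -1.0e+00] F [-5.1 -0.4  9.8] w 0.0524 t 53.9667 j6 1.42
```

```bash
python3 -m inch '[[0,-0.03,0,0],[0,0,0,0]]';  python3 -m inch '[[0,0,0,0],[0,0,0,0],[0,0,0,0],[0,0,0,0],[0,0,0,0],[0,0,0,0]]' 80; python3 lev.py 67; python3 -m inch '[[0,-0.6,0,0],[0,-1,0,0],[0,-1,0,0],[0,-0.5,0,0],[0,0,0,0],[0,0,0,0]]' 100; python3 -c "
from h import *
plan(.57,-.357,.2,-62)"; python3 look.py top t40
```

```text
clock: 54.13
eef_pos: [0.4963, 0.1483, 0.0668]
orientation: [-1.316, 1.023, -1.024]
contact_force: [-1.1, -0.4, 3.6]
width: 0.0524
clock: 54.63
eef_pos: [0.4958, 0.1482, 0.0659]
orientation: [-1.317, 1.024, -1.023]
contact_force: [-0.3, 0.5, -0.5]
width: 0.0679
rimF_L 655 z 30.07
rimF_R 675 z 30.02
notchF 818 z 21.58
floorF 8267 z 94.63
floorM 905 z 15.21
floorL 3953 z 85.68
floorR 3922 z 84.78
rimB 0 z None
clock: 55.18
eef_pos: [0.4968, 0.1483, 0.1918]
orientation: [-1.314, 1.021, -1.025]
contact_force: [-0.2, -0.6, -0.5]
width: 0.0858
at [0.4968 0.1483 0.1918] yaw -75.7 turn -2.284 shift x 12.013 y -0.204 z -4.315
tilt [ 3.8e-03  4.0e-04 -1.0e+00] F [-0.2 -0.6 -0.5] w 0.0858 t 55.1833 j6 1.42
at [0.4956 0.1482 0.1898] yaw -75.71 turn 0.0 shift x 0.000 y -0.000 z 0.000
tilt [-1.e-04 -0.e+00 -1.e+00] F [-0.2 -0.5 -0.4] w 0.0857 t 55.2333 j6 1.42
```

View pics/t40.png

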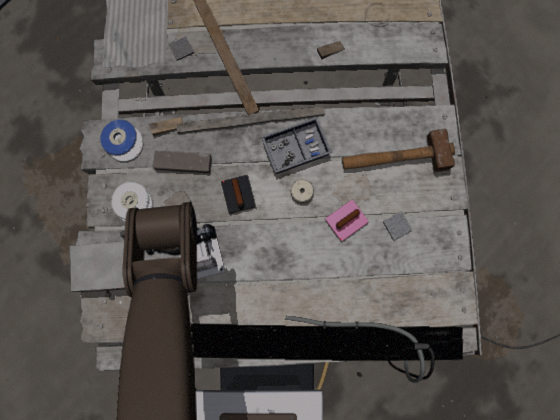

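```bash
python3 -m inch '[[0,0,0,-0.8],[0,0,0,-0.8],[0,0,0,-0.7],[0.92,0,-0.33,0],[0.92,0,-0.33,0],[0.92,0,-0.33,0],[0.92,0,-0.33,0],[0.92,0,-0.33,0]]'; python3 -m inch '[[0.92,0,-0.33,0],[0.92,0,-0.33,0],[0.92,0,-0.33,0],[0.92,0,-0.33,0],[0.92,0,-0.33,0],[0.92,0,-0.33,0],[0.92,0,-0.33,0],[0.92,0,-0.33,0]]'; python3 -m inch '[[0,0,0,0],[0,0,0,0],[0,0,0,0],[0,0,0,0]]'; python3 -c "
from h import *
p=read_camera('wrist'); cv2.imwrite('pics/w36.png',p['pixels']); tiles(p)
plan(.57,-.357,.2,-62)"
```

```text
clock: 55.9
eef_pos: [0.5228, -0.0465, 0.1873]
orientation: [-1.403, 0.844, -0.837]
contact_force: [0.5, 0.1, 0.7]
width: 0.0856
clock: 56.57
eef_pos: [0.5685, -0.3557, 0.1866]
orientation: [-1.401, 0.845, -0.837]
contact_force: [0.4, -0.1, 0.8]
width: 0.0855
clock: 56.9
eef_pos: [0.5692, -0.3529, 0.1885]
orientation: [-1.402, 0.842, -0.838]
contact_force: [-0.1, 0.1, 0.2]
width: 0.0852
0.74 [ 565.7 -359.3] [57.9 56.6] 28.18 [ 0.5663 -0.3587] [167. 168. 165.]
at [ 0.5697 -0.3529  0.1896] yaw -61.81 turn 0.032 shift x 0.093 y -0.260 z -0.041
tilt [-8.e-04  9.e-04 -1.e+00] F [ 0.7  0.7 -0.5] w 0.0852 t 57.0 j6 0.37
```

View pics/w36.png

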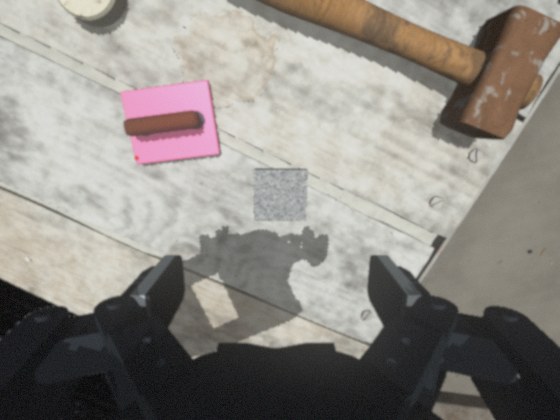

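```bash
python3 -c "
from h import *
plan(.5652,-.3590,.06,-61.8)"; python3 -m inch '[[0.17,0.5,-0.03,0],[0,0.9,0,0],[0,0.9,0,0],[0,0.8,0,0],[0,0,0,0],[0,0,0,0],[0,0,0,0],[0,0,0,0]]' 80; python3 -c "
from h import *
p=read_camera('wrist'); cv2.imwrite('pics/w37.png',p['pixels']); tiles(p)
plan(.5652,-.3590,-.0024,-61.8)"
```

```text
at [ 0.5697 -0.3529  0.1896] yaw -61.81 turn -0.001 shift x 0.080 y 3.240 z -0.171
tilt [-8.e-04  9.e-04 -1.e+00] F [ 0.7  0.7 -0.5] w 0.0852 t 57.0 j6 0.37
clock: 57.67
eef_pos: [0.5739, -0.3624, 0.07]
orientation: [-1.403, 0.836, -0.845]
contact_force: [0.1, -0.6, 0.6]
width: 0.068
0.66 [ 566.  -359.2] [58.  56.1] 28.03 [ 0.5673 -0.3583] [147. 147. 145.]
at [ 0.5735 -0.3624  0.0696] yaw -61.89 turn -0.015 shift x -0.172 y 1.799 z -0.144
tilt [ 0.0042 -0.0036 -1.    ] F [-0.3 -0.2  0.4] w 0.0689 t 57.7667 j6 0.37
```

View pics/w37.png

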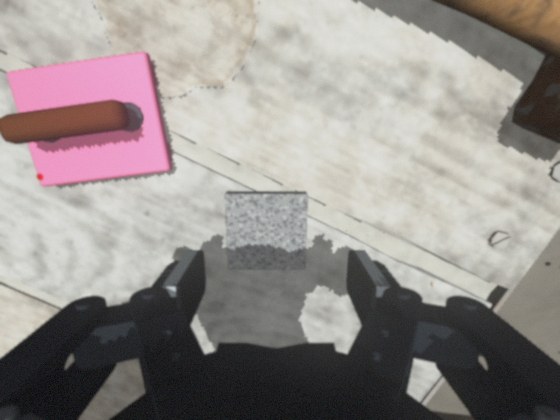

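```bash
python3 -m inch '[[-0.17,0.3,-0.14,0],[0,0.4,0,0],[0,0,0,0],[0,0,0,0],[0,0,0,0],[0,0,0,0]]'; python3 -c "
from h import *
p=read_camera('wrist'); cv2.imwrite('pics/w38.png',p['pixels']); tiles(p)
plan(.5655,-.3591,-.0020,-61.8)"
```

```text
clock: 58.27
eef_pos: [0.5647, -0.3587, 0.0399]
orientation: [-1.403, 0.839, -0.843]
contact_force: [0.4, 0.7, 0.1]
width: 0.0683
0.71 [ 566.5 -359.1] [58.2 56.6] 28.35 [ 0.5676 -0.3584] [145. 146. 143.]
at [ 0.5645 -0.3585  0.0395] yaw -61.9 turn -0.017 shift x 0.025 y 1.037 z 0.014
tilt [ 0.0017 -0.0015 -1.    ] F [ 0.8 -0.7  0.2] w 0.0682 t 58.3667 j6 0.36
```

View pics/w38.png

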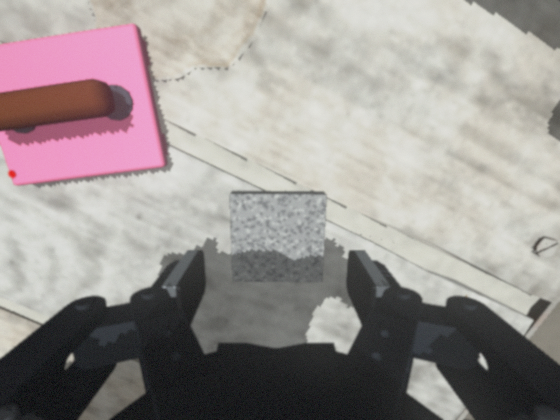

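```bash
python3 -m inch '[[0.025,0.4,0.015,0],[0,0.4,0,0],[0,0.2,0,0],[0,0,0,0],[0,0,0,0],[0,0,0,0],[0,0,0,0]]'; python3 -c "
from h import *
plan(.5655,-.3591,-.0022,-61.8)"
```

```text
clock: 58.95
eef_pos: [0.5649, -0.3586, -0.0016]
orientation: [-1.402, 0.841, -0.841]
contact_force: [1.0, 0.4, -0.5]
width: 0.0684
at [ 0.5649 -0.3586 -0.0016] yaw -61.91 turn -0.018 shift x 0.017 y 0.014 z 0.006
tilt [ 3.e-04 -2.e-04 -1.e+00] F [ 1.   0.4 -0.5] w 0.0684 t 58.95 j6 0.36
```

```bash
python3 -m inch '[[0.015,0.01,0.005,0],[0,0,0,0],[0,0,0,0],[0,0,0,0],[0,0,0,0],[0,0,0,0],[0,0,0,0],[0,0,0,0]]' 0 60; python3 -m inch '[[0,0,0,0],[0,0,0,0],[0,0,0,0]]'; python3 tih.py
```

```text
clock: 59.62
eef_pos: [0.5659, -0.3595, -0.0012]
orientation: [-1.402, 0.839, -0.843]
contact_force: [0.1, 0.2, 5.4]
width: 0.0536
clock: 59.87
eef_pos: [0.5659, -0.3595, -0.0012]
orientation: [-1.402, 0.839, -0.843]
contact_force: [1.9, -0.2, 5.5]
width: 0.0539
[[275.7 214.9]
 [275.7 324.7]]
edge 1 sgn 1 tool z mm 28.12 sd 0.13 slope deg -0.24
edge 1 sgn -1 tool z mm 30.55 sd 0.25 slope deg -0.01
edge -1 sgn 1 tool z mm -27.17 sd 0.33 slope deg -0.3
edge -1 sgn -1 tool z mm -24.73 sd 5.12 slope deg -3.06
at [ 0.5659 -0.3595 -0.0012] yaw -61.91 turn 0.0 shift x 0.000 y -0.000 z 0.000
tilt [ 0.0015 -0.0013 -1.    ] F [-0.5 -0.8  5.8] w 0.0542 t 59.9167 j6 0.36
```

View pics/tih.png

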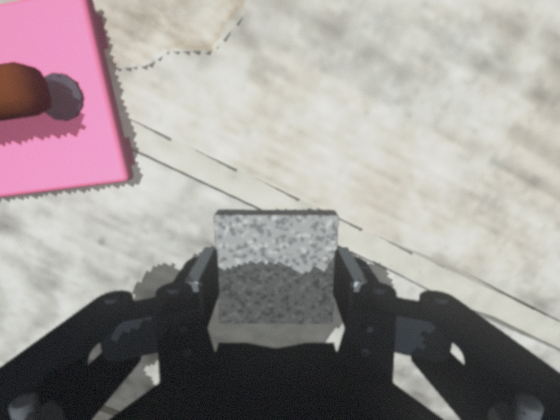

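```bash
python3 -m inch '[[0,-0.3,0,0],[0,-0.8,0,0],[0,-0.9,0,0],[0,-0.9,0,0],[0,-0.7,0,0.8],[0,0,0,0.8],[0,0,0,0.7],[0,0,0,0]]'; python3 -c "
from h import *
plan(.4961,.1483,.14,-75.7)"; python3 look.py wrist w39
```

```text
clock: 60.58
eef_pos: [0.5648, -0.3585, 0.142]
orientation: [-1.317, 1.025, -1.024]
contact_force: [0.2, 1.0, -2.1]
width: 0.054
at [ 0.5648 -0.3585  0.142 ] yaw -75.77 turn -0.012 shift x -12.701 y 0.051 z 1.465
tilt [-4.e-04  3.e-04 -1.e+00] F [ 0.2  1.  -2.1] w 0.054 t 60.5833 j6 0.61
at [ 0.5645 -0.3582  0.1411] yaw -75.61 turn 0.0 shift x 0.000 y -0.000 z 0.000
tilt [-0.0014  0.0012 -1.    ] F [ 0.1 -0.9 -1. ] w 0.054 t 60.6333 j6 0.6
```

View pics/w39.png

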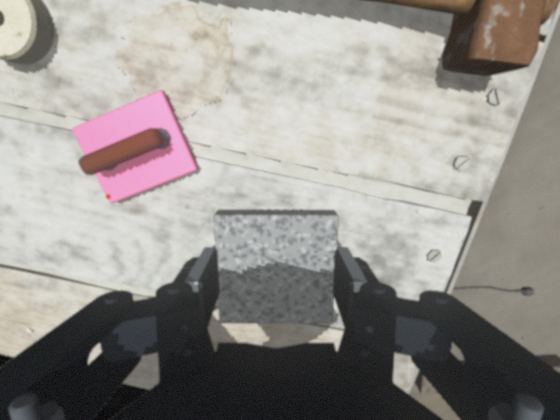

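```bash
python3 -m inch '[[-0.97,0,0.11,0],[-0.97,0,0.11,0],[-0.97,0,0.11,0],[-0.97,0,0.11,0],[-0.97,0,0.11,0],[-0.97,0,0.11,0],[-0.97,0,0.11,0],[-0.97,0,0.11,0]]'; python3 -m inch '[[-0.97,0,0.11,0],[-0.97,0,0.11,0],[-0.97,0,0.11,0],[-0.97,0,0.11,0],[-0.97,0,0.11,0],[0,0,0,0],[0,0,0,0],[0,0,0,0]]';  python3 -c "
from h import *
plan(.4961,.1483,.11,-75.7)"; python3 look.py wrist w40
```

```text
clock: 61.3
eef_pos: [0.5211, -0.0474, 0.1406]
orientation: [-1.318, 1.024, -1.02]
contact_force: [0.5, 0.7, -1.4]
width: 0.0543
clock: 61.97
eef_pos: [0.4954, 0.144, 0.1409]
orientation: [-1.319, 1.023, -1.021]
contact_force: [0.6, -1.1, -1.7]
width: 0.0539
at [0.4954 0.144  0.1409] yaw -75.58 turn 0.02 shift x -0.100 y 0.773 z 0.043
tilt [-1.7e-03 -6.0e-04 -1.0e+00] F [ 0.6 -1.1 -1.7] w 0.0539 t 61.9667 j6 1.41
at [0.4958 0.1434 0.1411] yaw -75.68 turn 0.0 shift x 0.000 y -0.000 z 0.000
tilt [-1.3e-03 -5.0e-04 -1.0e+00] F [-0.1 -0.3 -0.9] w 0.0543 t 62.0167 j6 1.41
```

View pics/w40.png

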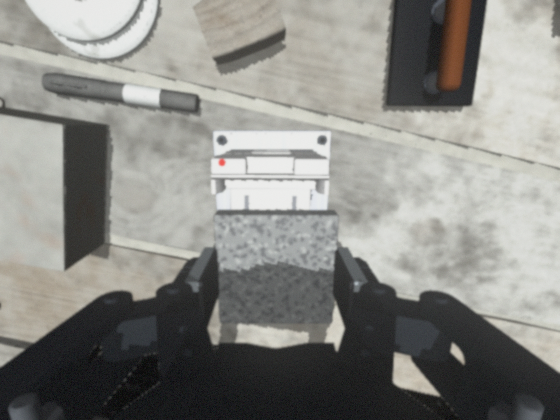

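```bash
python3 -m inch '[[-0.11,0.3,0.025,0],[0,0.4,0,0],[0,0,0,0],[0,0,0,0],[0,0,0,0],[0,0,0,0],[0,0,0,0]]'; python3 -c "
from h import *
plan(.4961,.1483,.0808,-75.7)"
```

```text
clock: 62.6
eef_pos: [0.4967, 0.1484, 0.1145]
orientation: [-1.316, 1.023, -1.025]
contact_force: [0.6, -0.0, -1.5]
width: 0.0539
at [0.4967 0.1484 0.1145] yaw -75.73 turn -0.005 shift x -0.002 y 0.844 z -0.015
tilt [ 1.6e-03  1.0e-04 -1.0e+00] F [ 0.6 -0.  -1.5] w 0.0539 t 62.6 j6 1.42
```

```bash
python3 -m inch '[[0,0.35,-0.01,0],[0,0.25,0,0],[0,0.12,0,0],[0,0,0,0],[0,0,0,0],[0,0,0,0]]'; python3 -c "
from h import *
plan(.4961,.1483,.0808,-75.7)"
```

```text
clock: 63.1
eef_pos: [0.4958, 0.1485, 0.0852]
orientation: [-1.317, 1.023, -1.024]
contact_force: [1.2, -0.8, -1.1]
width: 0.054
at [0.4958 0.1485 0.0852] yaw -75.7 turn -0.001 shift x 0.006 y 0.110 z 0.006
tilt [ 2.e-04  0.e+00 -1.e+00] F [ 1.2 -0.8 -1.1] w 0.054 t 63.1 j6 1.42
```

```bash
python3 -m inch '[[0,0.08,0,0],[0,0.03,0,0],[0,0,0,0],[0,0,0,0]]'; python3 -c "
from h import *
plan(.4961,.1483,.0808,-75.7)"; python3 -m inch '[[0,0,0,0],[0,0,0,0],[0,0,0,0],[0,0,0,0],[0,0,0,0],[0,0,0,0],[0,-0.4,0,0],[0,-0.8,0,0]]' 80; python3 -m inch '[[0,-1,0,0],[0,-1,0,0],[0,-0.9,0,0],[0,0,0,0],[0,0,0,0],[0,0,0,0]]' 100; python3 look.py wrist w41; python3 -c "
from h import *
p=read_camera('wrist'); tiles(p,.092)
X,uv=world(p); 
for r in trace(p,'tile_1')[:1]:
  Y,_=world(p,r['mask']); A=np.c_[Y[:,:2]-Y[:,:2].mean(0),np.ones(len(Y))]; print('plane',np.linalg.lstsq(A,Y[:,2],rcond=None)[0], 'z med (exp .092)',np.median(Y[:,2]))
plan(.6485,.0503,.12,-75.7)"
```

```text
clock: 63.43
eef_pos: [0.4959, 0.1485, 0.0808]
orientation: [-1.317, 1.023, -1.024]
contact_force: [0.8, -0.3, 0.2]
width: 0.0537
at [0.4959 0.1485 0.0808] yaw -75.7 turn -0.001 shift x 0.006 y -0.000 z 0.005
tilt [ 6.e-04  1.e-04 -1.e+00] F [ 0.8 -0.3  0.2] w 0.0537 t 63.4333 j6 1.42
clock: 64.1
eef_pos: [0.4921, 0.148, 0.1246]
orientation: [-1.324, 1.031, -1.019]
contact_force: [-0.1, -0.2, -1.2]
width: 0.0684
clock: 64.6
eef_pos: [0.4952, 0.1484, 0.2439]
orientation: [-1.317, 1.024, -1.023]
contact_force: [-0.4, 0.1, -0.3]
width: 0.0851
at [0.4946 0.1483 0.2427] yaw -75.71 turn 0.0 shift x 0.000 y -0.000 z 0.000
tilt [-3.e-03 -3.e-04 -1.e+00] F [ 0.4  0.6 -0.8] w 0.0852 t 64.65 j6 1.42
0.86 [495.7 148.8] [57.8 56.3] 14.04 [0.4963 0.1488] [179. 180. 177.]
plane [ 0.01361799 -0.0257837   0.09169983] z med (exp .092) 0.09201856599696764
at [0.4946 0.1483 0.2423] yaw -75.71 turn -0.001 shift x 3.325 y 3.057 z 3.123
tilt [-4.e-03 -4.e-04 -1.e+00] F [ 0.4 -0.1 -0.3] w 0.0854 t 64.8 j6 1.42
```

View pics/w41.png

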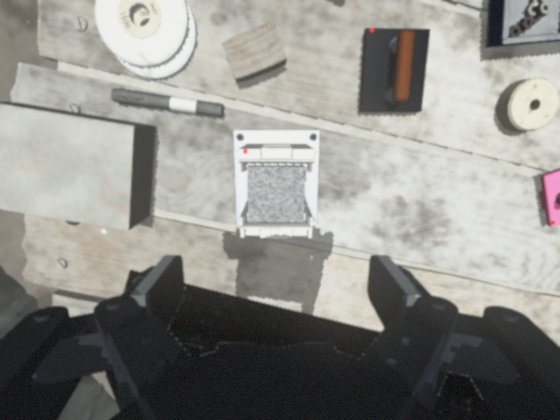

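```bash
python3 -m inch '[[0.65,0,0.62,0],[0.65,0,0.62,0],[0.65,0,0.62,0],[0.65,0,0.62,0],[0.65,0,0.62,0],[0,0.9,0,0],[0,0.9,0,0],[0,0.9,0,0]]'; python3 -m inch '[[0,0.3,0,0],[0,0,0,0],[0,0,0,0],[0,0,0,0]]'; python3 -c "
from h import *
plan(.6489,.0503,.024,-75.7)"; python3 look.py wrist w42
```

```text
clock: 65.47
eef_pos: [0.6481, 0.0523, 0.1341]
orientation: [-1.317, 1.025, -1.024]
contact_force: [0.1, 0.2, -1.1]
width: 0.0853
clock: 65.8
eef_pos: [0.6495, 0.0531, 0.1272]
orientation: [-1.315, 1.02, -1.026]
contact_force: [0.6, -0.5, 1.3]
width: 0.0857
at [0.6495 0.0531 0.1272] yaw -75.69 turn 0.002 shift x 0.065 y 2.579 z -0.032
tilt [ 4.2e-03 -3.0e-04 -1.0e+00] F [ 0.6 -0.5  1.3] w 0.0857 t 65.8 j6 1.25
at [0.6498 0.0531 0.1279] yaw -75.69 turn 0.0 shift x 0.000 y -0.000 z 0.000
tilt [ 5.5e-03 -5.0e-04 -1.0e+00] F [ 0.5 -0.3  0.2] w 0.0858 t 65.85 j6 1.25
```

View pics/w42.png

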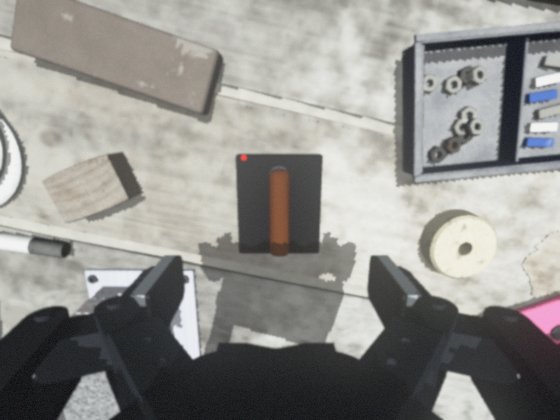

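```bash
python3 -m inch '[[0.065,0.7,-0.03,0],[0,0.8,0,0],[0,0.6,0,0],[0,0.3,0,0],[0,0.1,0,0],[0,0,0,0],[0,0,0,0],[0,0,0,0]]'; python3 -c "
from h import *
plan(.6489,.0503,.0232,-75.7)"; python3 look.py wrist w43
```

```text
clock: 66.52
eef_pos: [0.6493, 0.0502, 0.0272]
orientation: [-1.314, 1.02, -1.026]
contact_force: [1.4, -0.7, -0.8]
width: 0.0856
at [0.6493 0.0502 0.0272] yaw -75.7 turn 0.001 shift x -0.005 y 0.100 z -0.009
tilt [ 4.6e-03 -4.0e-04 -1.0e+00] F [ 1.4 -0.7 -0.8] w 0.0856 t 66.5167 j6 1.24
at [0.6491 0.0502 0.027 ] yaw -75.7 turn 0.0 shift x 0.000 y -0.000 z 0.000
tilt [ 4.3e-03 -3.0e-04 -1.0e+00] F [0.4 0.  0.9] w 0.0853 t 66.5667 j6 1.24
```

View pics/w43.png

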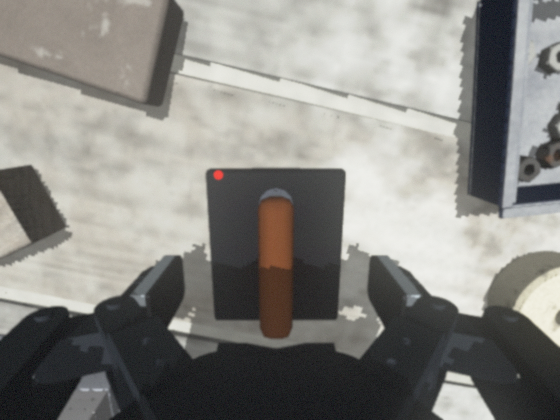

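```bash
python3 -m inch '[[0,0.08,0,0],[0,0,0,0],[0,0,0,0]]'; python3 -m inch '[[0,0,0,0],[0,0,0,0],[0,0,0,0],[0,0,0,0],[0,0,0,0],[0,0,0,0],[0,0,0,0],[0,0,0,0]]' 0 60;  python3 -m inch '[[0,0,0,0],[0,0,0,0],[0,0,0,0],[0,0,0,0]]'; python3 -c "
from h import *
plan()"; python3 -m inch '[[0,-0.3,0,0],[0,-0.8,0,0],[0,-0.9,0,0],[0,-0.9,0,0],[0,-0.7,0,0],[0,0,0,0],[0,0,0,0]]'; python3 -c "
from h import *
plan(.4963,.1482,.155,-75.7)";python3 look.py wrist w44
```

```text
clock: 66.82
eef_pos: [0.6474, 0.0503, 0.0215]
orientation: [-1.317, 1.023, -1.024]
contact_force: [-0.6, 0.1, -0.7]
width: 0.085
clock: 67.48
eef_pos: [0.6474, 0.0501, 0.0214]
orientation: [-1.317, 1.023, -1.024]
contact_force: [0.4, -1.4, -0.1]
width: 0.0145
clock: 67.82
eef_pos: [0.6475, 0.0501, 0.0214]
orientation: [-1.317, 1.023, -1.024]
contact_force: [-0.6, -1.9, 0.8]
width: 0.0148
at [0.6475 0.0501 0.0214] yaw -75.7 turn 0.0 shift x 0.000 y -0.000 z 0.000
tilt [ 2.e-04 -3.e-04 -1.e+00] F [-0.6 -1.9  0.8] w 0.0148 t 67.8167 j6 1.24
clock: 68.4
eef_pos: [0.6484, 0.0504, 0.1681]
orientation: [-1.314, 1.02, -1.026]
contact_force: [0.7, 0.5, -2.2]
width: 0.015
at [0.6484 0.0504 0.1681] yaw -75.7 turn 0.0 shift x -3.307 y 0.326 z -3.082
tilt [ 0.0048  0.     -1.    ] F [ 0.7  0.5 -2.2] w 0.015 t 68.4 j6 1.24
at [0.6468 0.0505 0.1651] yaw -75.7 turn 0.0 shift x 0.000 y -0.000 z 0.000
tilt [-5.e-04  4.e-04 -1.e+00] F [ 0.6 -0.3 -2.6] w 0.0143 t 68.45 j6 1.24
```

View pics/w44.png

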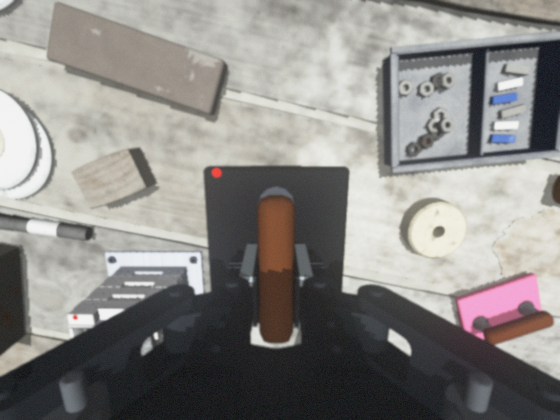

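```bash
cat > lidih.py <<'E'
from h import *
p=read_camera("wrist"); g=cv2.cvtColor(p["pixels"],cv2.COLOR_BGR2GRAY); s,M=st(); t=s['eef_pos']
z=t[2]-.0064
def Q(e): return (rayplane(p,e,z)-t)@M*1000
e=Q(edge_rows(g,230,330,160,174,-1,1)); print('lid front z',np.median(e[:,2]).round(2),'slope',np.degrees(np.polyfit(e[:,0],e[:,2],1)[0]).round(2),'-> centre',np.median(e[:,2]).round(2)-44)
a=Q(edge_rows(g,185,240,200,214,-1)); b=Q(edge_rows(g,185,240,340,356,1)); print('lat',np.median(a[:,0]).round(2),np.median(b[:,0]).round(2))
E
python3 lidih.py; python3 -m inch '[[-0.65,0,-0.61,0],[-0.65,0,-0.61,0],[-0.65,0,-0.61,0],[-0.65,0,-0.61,0],[-0.65,0,-0.61,0],[0,0,0,0],[0,0,0,0],[0,0,0,0]]';  python3 -c "
from h import *
plan(.4943,.1476,.15,-75.7)"; python3 lidih.py;python3 look.py wrist w45
```

```text
lid front z 48.02 slope -0.34 -> centre 4.020000000000003
lat -35.46 36.18
clock: 69.17
eef_pos: [0.4964, 0.146, 0.1637]
orientation: [-1.319, 1.025, -1.022]
contact_force: [-0.3, 0.1, -1.7]
width: 0.0149
at [0.4964 0.146  0.1637] yaw -75.68 turn 0.003 shift x -0.052 y 0.342 z -0.040
tilt [-2.4e-03 -5.0e-04 -1.0e+00] F [-0.3  0.1 -1.7] w 0.0149 t 69.1667 j6 1.41
lid front z 46.66 slope -0.1 -> centre 2.6599999999999966
lat -35.67 34.95
at [0.4976 0.1456 0.1646] yaw -75.75 turn 0.0 shift x 0.000 y -0.000 z 0.000
tilt [-1.e-03 -2.e-04 -1.e+00] F [ 0.  -0.5 -2.5] w 0.015 t 69.2667 j6 1.41
```

View pics/w45.png

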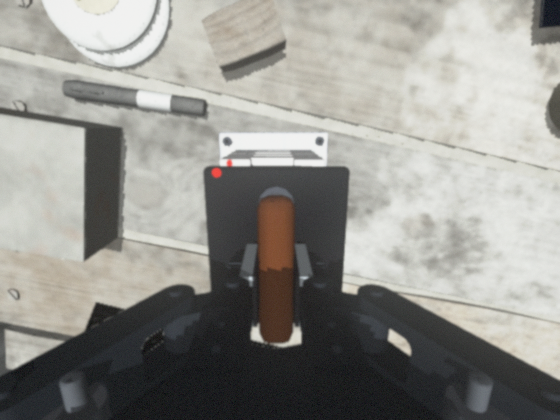

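Run:
```python
from h import *
K=np.array([[308.2915720605899,0,275.65006976410376],[0,308.2915720605899,208.58130749953423],[0,0,1]]);D=np.array([-0.02370047,0,0,0,0])
Rt=np.array([[1,0,0],[0,.2608,-.9654],[0,.9654,.2608]]); o=np.array([.0001,-.1427,.0661])
def tf(uv,h): # h height above TCP -> tool y=-h
    n=cv2.undistortPoints(np.asarray(uv,float).reshape(-1,1,2),K,D)[:,0]; d=np.stack([n[:,0],-n[:,1],-np.ones(len(n))],1)@Rt.T
    return (o+d*((-h-o[1])/d[:,1])[:,None])*1000
for f,h in (('w3',-.0077),('w4',-.0077),('w44',-.0064),('w45',-.0064)):
    g=cv2.cvtColor(cv2.imread(f'pics/{f}.png'),cv2.COLOR_BGR2GRAY)
    sg=-1
    e=tf(edge_rows(g,235,325,158 if f!='w3' else 164,174,sg,1),h); print(f,'front',np.median(e[:,2]).round(2),np.std(e[:,2]).round(2))
```

```text
w3 front 45.62 1.22
w4 front 45.85 0.15
w44 front 47.45 0.15
w45 front 47.36 0.14
```

```bash
python3 -m inch '[[-0.06,0.3,-0.06,0],[0,0.3,0,0],[0,0,0,0],[0,0,0,0],[0,0,0,0],[0,0,0,0],[0,0,0,0],[0,0,0,0]]';  python3 -c "
from h import *
plan(.4942,.1474,.135,-75.7)";python3 look.py wrist w46
python3 - <<'E'
import cv2
g=cv2.imread('pics/w46.png'); cv2.imwrite('pics/w46c.png',cv2.resize(g[115:205,190:365],None,fx=4.5,fy=4.5,interpolation=cv2.INTER_CUBIC))
E
```

```text
clock: 69.93
eef_pos: [0.4945, 0.1479, 0.1418]
orientation: [-1.316, 1.023, -1.024]
contact_force: [-0.7, -0.8, -2.0]
width: 0.0142
at [0.4945 0.1479 0.1418] yaw -75.71 turn -0.001 shift x 0.010 y 0.171 z -0.010
tilt [ 1.1e-03  1.0e-04 -1.0e+00] F [-0.7 -0.8 -2. ] w 0.0142 t 69.9333 j6 1.42
at [0.4944 0.1479 0.1418] yaw -75.71 turn 0.0 shift x 0.000 y -0.000 z 0.000
tilt [ 9.e-04  1.e-04 -1.e+00] F [ 0.3  0.1 -2.2] w 0.015 t 69.9833 j6 1.42
```

View pics/w46c.png

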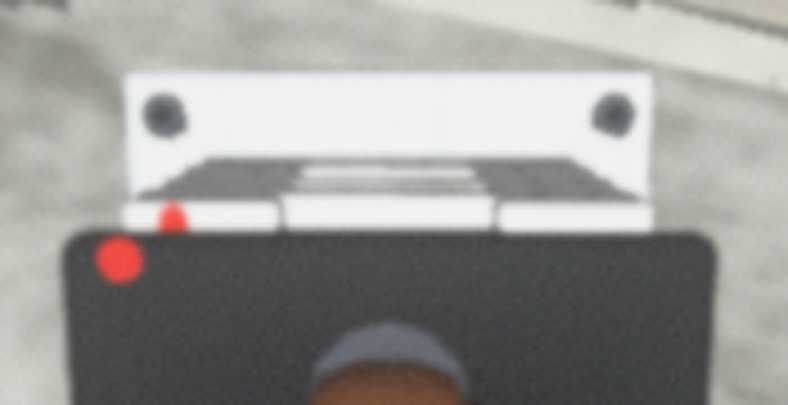

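Run:
```python
from h import *
K=np.array([[308.2915720605899,0,275.65006976410376],[0,308.2915720605899,208.58130749953423],[0,0,1]]);D=np.array([-0.02370047,0,0,0,0])
Rt=np.array([[1,0,0],[0,.2608,-.9654],[0,.9654,.2608]]); o=np.array([.0001,-.1427,.0661])
def tf(uv,h):
    n=cv2.undistortPoints(np.asarray(uv,float).reshape(-1,1,2),K,D)[:,0]; d=np.stack([n[:,0],-n[:,1],-np.ones(len(n))],1)@Rt.T
    return (o+d*((-h-o[1])/d[:,1])[:,None])*1000
g=cv2.cvtColor(cv2.imread('pics/w46.png'),cv2.COLOR_BGR2GRAY)
e=tf(edge_rows(g,235,325,160,172,-1,1),-.0064);print('lid',np.median(e[:,2]).round(2))
for a,b in ((221,250),(303,332)):
    e=tf(edge_rows(g,a,b,154,164,1,1),-.0448);print('tray3 front',np.median(e[:,2]).round(2),e[:,2].std().round(2))
e=tf(edge_rows(g,222,332,126,137,1,1),.006-.1418);print('foot front',np.median(e[:,2]).round(2))
```

```text
lid 47.35
tray3 front 46.3 0.13
tray3 front 46.14 0.13
foot front 61.56
```

```bash
python3 -m inch '[[0.005,0.3,-0.016,0],[0,0.2,0,0],[0,0,0,0],[0,0,0,0],[0,0,0,0],[0,0,0,0],[0,0,0,0]]';  python3 -c "
from h import *
plan(.4938,.1476,.1114,-75.7)"
```

```text
clock: 70.57
eef_pos: [0.4939, 0.1475, 0.1217]
orientation: [-1.316, 1.023, -1.024]
contact_force: [0.2, -0.3, -1.3]
width: 0.0148
at [0.4939 0.1475 0.1217] yaw -75.7 turn -0.0 shift x -0.002 y 0.257 z -0.001
tilt [ 8.e-04  1.e-04 -1.e+00] F [ 0.2 -0.3 -1.3] w 0.0148 t 70.5667 j6 1.41
```

```bash
python3 -m inch '[[0,0.06,0,0],[0,0.05,0,0],[0,0.05,0,0],[0,0,0,0],[0,0,0,0],[0,0,0,0]]';  python3 -c "
from h import *
plan(.4938,.1476,.1114,-75.7)"
```

```text
clock: 71.07
eef_pos: [0.4935, 0.1475, 0.1149]
orientation: [-1.317, 1.024, -1.023]
contact_force: [0.1, 0.6, -2.0]
width: 0.0149
at [0.4935 0.1475 0.1149] yaw -75.71 turn -0.001 shift x -0.001 y 0.086 z 0.008
tilt [-1.e-04 -0.e+00 -1.e+00] F [ 0.1  0.6 -2. ] w 0.0149 t 71.0667 j6 1.41
```

```bash
python3 -m inch '[[0,0.04,0.005,0],[0,0.03,0,0],[0,0.03,0,0],[0,0.02,0,0],[0,0,0,0],[0,0,0,0]]';  python3 -c "
from h import *
plan(.4938,.1476,.1114,-75.7)"
```

```text
clock: 71.57
eef_pos: [0.4941, 0.1475, 0.1113]
orientation: [-1.317, 1.023, -1.024]
contact_force: [-2.3, -1.7, 5.4]
width: 0.0144
at [0.4941 0.1475 0.1113] yaw -75.69 turn 0.001 shift x -0.003 y -0.003 z -0.006
tilt [ 3.e-04 -1.e-04 -1.e+00] F [-2.3 -1.7  5.4] w 0.0144 t 71.5667 j6 1.41
```

```bash
python3 -m inch '[[0,0.03,0,0],[0,0,0,0],[0,-0.04,0,0],[0,0,0,0]]'; python3 -m inch '[[0,0,0,0],[0,0,0,0],[0,0,0,0],[0,0,0,0],[0,0,0,0],[0,0,0,0],[0,-0.5,0,0],[0,-0.8,0,0]]' 100; python3 -m inch '[[0,-1,0,0],[0,-1,0,0],[0,-0.4,0,0],[0,0,0,0],[0,0,0,0],[0,0,0,0],[0,0,0,0]]'; python3 look.py wrist w47; python3 -c "
from h import *
p=read_camera('wrist'); X,uv=world(p); u=np.array([np.cos(np.radians(14.3)),np.sin(np.radians(14.3))]);n=np.array([-u[1],u[0]])
d=(X[:,:2]-[.4962,.148])*1000;a=d@u;b=d@n
for nm,(a0,a1,b0,b1) in dict(FL=(26,42,16,34),FR=(26,42,-34,-16),ML=(-15,5,14,32),MR=(-15,5,-32,-14),handle=(-25,25,-4,4),BL=(-42,-34,16,34),BR=(-42,-34,-34,-16)).items():
  m=(a>a0)&(a<a1)&(b>b0)&(b<b1)&(X[:,2]<.16); print(nm,m.sum(),(np.median(X[m,2])*1000).round(2) if m.sum()>4 else None)
print('expect plate 105, handle 135')"
```

```text
clock: 71.9
eef_pos: [0.4944, 0.1476, 0.1113]
orientation: [-1.316, 1.022, -1.024]
contact_force: [-1.5, -0.7, 4.8]
width: 0.015
clock: 72.57
eef_pos: [0.4907, 0.1472, 0.1589]
orientation: [-1.323, 1.03, -1.019]
contact_force: [0.6, 1.0, -0.7]
width: 0.0855
clock: 73.15
eef_pos: [0.4925, 0.1474, 0.2559]
orientation: [-1.32, 1.027, -1.021]
contact_force: [0.6, -0.4, -0.7]
width: 0.0854
at [0.4926 0.1474 0.256 ] yaw -75.71 turn 0.0 shift x 0.000 y -0.000 z 0.000
tilt [-4.4e-03 -4.0e-04 -1.0e+00] F [-0.4 -0.1  0.4] w 0.0853 t 73.2 j6 1.41
FL 330 105.01
FR 323 105.01
ML 369 105.09
MR 360 104.96
handle 500 134.99
BL 127 105.09
BR 124 104.98
expect plate 105, handle 135
```

View pics/w47.png

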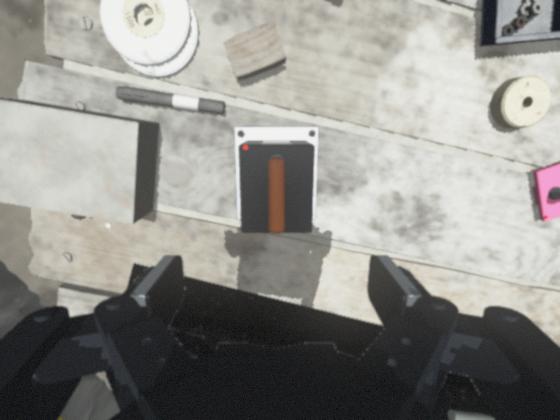

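```bash
python3 -m inch '[[1,0,0,0],[1,0,0,0],[1,0,0,0],[1,0,0,0],[1,0,0,0],[1,0,0,0],[0,0,0,0],[0,0,0,0]]'
python3 - <<'E'
from h import *
p=read_camera("top"); cv2.imwrite("pics/t50.png",p["pixels"])
for l in ("whetstone","wood_block","felt_wheel","tile_1"):
    for r in trace(p,l):
        if r['p']<.3: continue
        X,uv=world(p,r['mask']); T=X[abs(X[:,2]-np.percentile(X[:,2],95))<.006]; print(l,round(r['p'],2),rect(T[:,:2]),np.round(r['box']))
s=read_camera("scene"); c=pix(s,[[.496,.148,.06]])[0].astype(int); cv2.imwrite('pics/s50c.png',cv2.resize(s['pixels'][c[1]-60:c[1]+60,c[0]-75:c[0]+75],None,fx=5,fy=5,interpolation=cv2.INTER_CUBIC))
E
```

```text
clock: 73.92
eef_pos: [0.5527, -0.0868, 0.2569]
orientation: [-1.316, 1.029, -1.024]
contact_force: [-0.3, 1.3, -0.4]
width: 0.0852
whetstone 0.78 (array([738.4, 198.4]), array([148.4,  49.6]), 85.0) [152. 150. 209. 174.]
wood_block 0.76 (array([627.4, 205.6]), array([41.8, 57.9]), 34.8) [162. 190. 192. 216.]
```

View pics/s50c.png

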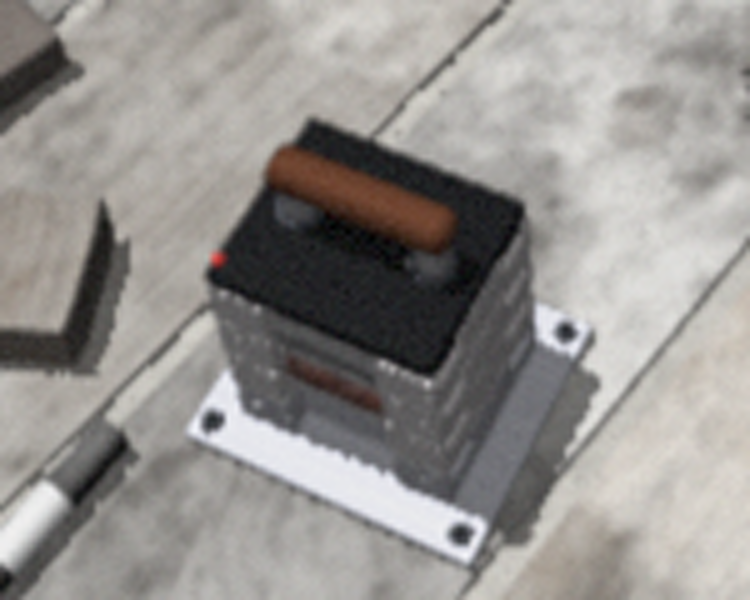

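View pics/t50.png

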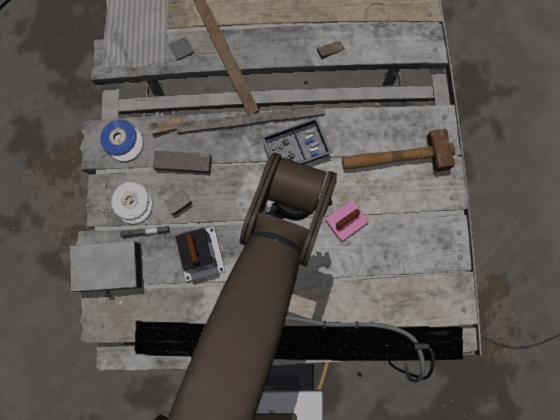

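```bash
python3 -m inch '[[0,0,0,0],[0,0,0,0],[0,0,0,0],[0,0,0,0]]' >/dev/null; python3 -c "
from workcell import *
print(job_done()); print(read_state()['clock'])"
```

```text
the job is handed in; nothing more can be done
None
the job is handed in; nothing more can be done
```

The carrier is packed and handed in at about 74 s of the 210 s allowed. I set the black lid aside on the bench. I then stacked all three trays on the base with a sample flat in each: red at the bottom, then the two grey ones. The lid went back on top.

**Final checks:**
- **Top two trays:** each stood at its seated height after release, with the rim at 30.0–30.1 mm and the floor at 15.1–15.2 mm above its origin (nominal 30 and 15).
- **Bottom tray:** it went home at its expected height under about 19 N of downward force, but I did not measure it level with the camera.
- **Samples:** the middle and top tiles were measured lying in the pockets at their expected heights. The bottom one I checked only in the picture from above.
- **Lid:** its plate read 105.0–105.1 mm at six points and the handle 135.0 mm, exactly the seated values.
- **Surroundings:** the whetstone and wood block stayed within 1 mm of where they started. The felt wheel and pink lid looked untouched in the pictures but were not measured at the end. No sample was left in reach on the bench.

**What went wrong:** on the middle tray's first try the fingertips pressed on the tile below with about 22 N and stopped 4 mm short. I eased it up, re-centred it and let it drop those last 4 mm, after which it measured home. I gripped the last tray 5 mm higher so this did not happen again.

I noticed neither a knocked sample nor a grip slip during the run.

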